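# Hold the shop shutter's key switch turned

## Robot

A 6-joint arm with a two-finger parallel gripper is mounted at the origin on a cart in front of the work surface, level with it; the furniture and walls round the work are solid. World frame = base frame: x ahead of the robot, y to its left, z up, the work surface at z = 0. Lengths are in m, angles in degrees, forces in N, time in s.
With the tool pointing down it reaches from about 0.3 to 0.75 m from the base axis. Payload 8.5 kg.
Tool frame: the origin (TCP) lies on the centre line of the jaws, within the pads' length; the fingertips stand 17 mm ahead of it and the grasp point (between the pads) lies 2 mm behind it; z points along the fingers, y is the direction in which the jaws open and shut (so a half turn about z gives the same grasp; the last joint's range is limited). The gripper opens to 85 mm and grips with 20 to 120 N. Pads are 22 mm wide; open, the fingers measure 114 mm over their backs; the gripper's body (76 mm by 85 mm) begins 54 mm behind the grasp point. The pads swing forward as they close: fully open they stand 13 mm farther back than shut.
Start: joints at [-12.336, 21.807, 74.336, -0, 83.858, -12.336], TCP at [0.55, 0, 0.248] pointing down, gripper open.
Joint ranges: [-178.18, 178.18], [-50.72, 133.34], [12.68, 142.11], [-81.47, 261.47], [9.98, 163.14], [-165.26, 165.26]. Speed limits (degrees/s): [136.94, 136.94, 180, 180, 180, 180].

## Interface

Orientations are given as a 3x3 rotation matrix whose columns are the frame's x, y, z axes.
In Python, from rig import env, imaging, close_job gives the robot as it stands.
- The arm moves only by the tool step_arm, never from a script. Its argument "steps" is one flat list of numbers, 7 for each row, row after row: the opening, from 0 (shut) to 1 (fully open), then the shift along the tool's x, y, z as a fraction of full scale, then the turn, a rotation vector about the tool's x, y, z as a fraction of full scale. A call has 1 to 10 rows; each row is the pose to reach, as a shift and turn from the pose commanded when the call began, along the tool's axes at that moment; what a row does not reach only later rows make up. Full scale, the value 1, is 0.3 m for a shift and 45 degrees for a turn. A row lasts 1/10 s, in which the tool goes at most 50 mm and 8.59 degrees, less where a joint would pass 70% of its speed; a pose out of reach is approached as far as the arm can. A call with a number of a shift or a turn outside -1 to 1 is refused whole. A call with a gripper value outside its range is refused whole. The fingers move at their own pace and stop on an object; "grip_force" is the grip in N (left out, the last holds). Time passes only in rows, so rows that repeat a pose let the fingers close. It gives the time, the measured TCP pose, the force and the opening at its end, in the units of the state.
- env.observe(): the state, without advancing time (a new reading comes with each control period).
- imaging.get_image(name): name is "scene" or "side" or "wrist"; returns (picture, depth): 480x640x3 uint8, blue, green, red; 480x640 float32, m along the optical axis (not along the pixel's ray), 0 where there is no reading.
- imaging.get_calibration(name): a dict with "camera_matrix" (3x3 intrinsics, pixels), "k1" (the pictures are not rectified: a ray, as slopes to the right and down, at radius r is drawn at 1 + k1 r^2 times it, then the intrinsics apply), "world_from_camera" (4x4, takes a point from camera to world coordinates). Camera axes: x right, y down, z forward; pixel columns grow to the right and rows downward; lengths in m; the calibration is good to about 2 mm. A picture is of the moment at which its call begins: read the wrist's pose just before it. get_calibration takes no time and is no camera call; for the wrist camera it gives the pose at the moment of the call.
- close_job(): hands the job in, once; it reports no verdict.
Trained networks look in the newest picture that a camera, given by its name, has taken for a name from the list of things; names that differ only in an ending like _2 or _b are one class to them, and where a whole thing is asked for, a point or a joint stands for the part that bears it (a point fixed in the world has none). Each returns a list of dicts, best first, with "score" (0 to 1); they miss things now and then, are a little off and sometimes report something else, mostly with a low value. They report only what shows in the picture. A call takes as long as a camera call. They do not tell look-alikes from the thing itself.
- imaging.spot_in(camera, target): "pixel" ([column, row] in pixels, amid what is visible of it).
- imaging.regions_of(camera, target): "mask" (480x640 bool, what is visible of it) and "pixel" ([column, row] in pixels, amid what is visible of it).
- imaging.pinpoint(camera, target): "pixel" ([column, row] in pixels: a listed point, or the origin of a listed thing).
The state is a dict: "time_s": time; "q": joint angles; "qvel": joint speeds; "joint_efforts": joint torques, N m; "position": TCP position; "tool_rot": TCP orientation; "ft_force": force on the tool from outside, world axes, zero at the start; "wrist_torque": the same for the moment, N m; "grip_width": finger opening in m.
Only numpy, scipy, OpenCV 4.12 (cv2) and the standard library are available. Lean on these libraries where they do the work, as an engineer would, in place of code of your own. Each camera call takes 0.05 s, during which the arm holds its last target.

## Task

Closing time: lower the roller shutter with the key switch on the counter. Take the red cover off the keyhole and hang it astride the steel bar beside the lock; then take the blue-headed key from its wooden block, work it past the sticky pins until it is fully home, turn it a quarter clockwise and hold it there: the switch springs back, so finish still gripping the turned key. Leave the other things on the counter alone.

Things in the scene. Friction and masses are not known exactly. Their poses are not given: they have to be found in the camera images.
- console: Fixed key-switch console. Origin: centre of its underside. Black base 160 (x) x 240 (y) x 10 mm. Grey housing 130 x 110 mm centred at y = -50 mm, top z = 60 mm; steel lock boss on it 44 (x) x 20 (y) mm, top z = 75 mm. White marks beside the boss lie along x (key at rest), green ones along y (turned). Parking bar at y = +70 mm, see bar_top.
- keyhole (a point): Mouth of the keyhole on the boss, at (0, -50, 75) mm in the console's frame, same axes. The slot, 17 mm along x by 7 mm along y, chamfered 2 mm, goes straight down. Fully home is 29 mm deep, the key's collar on the boss; only then can it turn. At about 8 to 12 mm two sprung sticky pins at the slot's ends resist; a push of 5 to 12 N or a light wiggle gets past.
- bar_top (a point): Top of the parking bar at mid-length, at (0, 70, 80) mm in the console's frame, same axes. Steel bar 10 mm thick along x, 105 mm free between two posts whose 16 mm heads reach z = 83 mm; nothing under it but the base.
- cover: Red keyhole cover, loose, 90 g: an inverted U, channel along x. Origin: centre of its underside. Legs 46 mm long (x), 28 mm apart inside, 34 outside; top plate z = 40 to 43 mm; grip fin 36 (x) x 10 (y) mm on it, z = 43 to 78 mm: pinch across y. It starts on the housing (feet at z = 60 mm) astride the boss, axes nearly as the console's.
- cover_saddle (a point): Centre of the underside of the cover's saddle, 40 mm above its feet; this rests on the bar's top when the cover hangs.
- key: Key with flat blue head, loose, 50 g, upright. Origin: its tip; z up. Bit 14 (x) x 5 (y) mm, rounded, to z = 12 mm; neck 6 mm thick; collar 18 mm across, z = 29 to 33 mm; shank 9 mm; head 28 (x) x 10 (y) mm, z = 45 to 81 mm: pinch across y. A half turn about z makes no difference. It starts in the block's slot, collar on the block, tip 11 mm above the counter.
- key_block: Wooden block 62 x 62 x 40 mm, fixed to the counter, at any yaw up to about 40 degrees. Origin: centre of its underside. The slot in its top holds the key upright with up to 2 mm of play.
- plug (a joint): Turn of the lock in rad: 0 at rest, grows clockwise seen from above, stop at 1.57 (a quarter turn). A spring of 0.03 to 0.10 Nm turns it back. It follows the key with about 0.1 to 0.2 rad of lag.
- glue_stick: Bystander: glue stick, white and yellow with a red cap, 26 mm across, 94 mm tall, standing; leave it. Origin: centre of its underside.
- eraser_0: Bystander: small white eraser in a blue sleeve, 46x37x12 mm, lying flat; leave it. Origin: centre of its underside.
- washi_2: Bystander: roll of yellow patterned paper tape, 46 mm across, 15 mm high; leave it. Origin: centre of its underside.
- washi_4: Bystander: roll of green striped paper tape, 46 mm across, 15 mm high; leave it. Origin: centre of its underside.
Things that resemble listed ones, but are neither listed nor needed, are in the scene too. What is meant by the key is not turquoise, and is the smaller of those in its own colour.

How it is judged:
By the outcome, as a careful person would: the job done as asked, in the order asked, and still so for the second after the job is handed in, while the arm keeps its last pose, push and grip.
It also fails if it takes over 58 s, if anything falls off the work surface, if the arm or the gripper's body presses on something with over 40 N, if the wrist force passes 120 N, or if a joint passes its speed limit or range.

## Working session

There is one attempt and no reset: what is moved stays moved. The work goes in short steps, Python scripts to look and compute and a tool call to move; the robot and the scene stay as the last step left them, time stands still between calls to the robot, and variables do not carry over. Pictures are saved under pics/ and viewed, and the job is handed in when it is done.

Besides the shell and the picture viewer there is one more tool, called after "Request:" by a JSON object that holds its "name" and its "arguments". step_arm: Moves the arm, as the interface text tells. Shift numbers are shares of 0.3 m and turn numbers shares of 45 degrees, none past 1 either way. Its arguments: {"type":"object","properties":{"steps":{"type":"array","items":{"type":"number"}},"grip_force":{"type":"number"}},"required":["steps"]}

```bash
ls; mkdir -p pics
cat > h.py <<'E'
import numpy as np, cv2
from rig import env, imaging, close_job
def cal(n):
    c=imaging.get_calibration(n); return np.array(c["camera_matrix"]),c["k1"],np.array(c["world_from_camera"])
def ray(n,px,c=None):
    K,k1,T=c or cal(n)
    d=[(px[0]-K[0,2])/K[0,0],(px[1]-K[1,2])/K[1,1]]
    d=np.array(d);u=d.copy()
    for _ in range(20): u=d/(1+k1*(u@u))
    v=T[:3,:3]@np.array([u[0],u[1],1.]); return T[:3,3],v
def atz(n,px,z,c=None):
    o,v=ray(n,px,c); return o+v*(z-o[2])/v[2]
def proj(n,P,c=None):
    K,k1,T=c or cal(n)
    p=T[:3,:3].T@(np.asarray(P)-T[:3,3]); u=p[:2]/p[2]; u=u*(1+k1*(u@u))
    return np.array([K[0,0]*u[0]+K[0,2],K[1,1]*u[1]+K[1,2]])
def cloud(n,depth,c=None):
    K,k1,T=c or cal(n)
    jj,ii=np.meshgrid(np.arange(640),np.arange(480))
    d=np.stack([(jj-K[0,2])/K[0,0],(ii-K[1,2])/K[1,1]],-1);u=d.copy()
    for _ in range(15): u=d/(1+k1*(u**2).sum(-1,keepdims=True))
    P=np.concatenate([u,np.ones((480,640,1))],-1)*depth[...,None]
    return P@T[:3,:3].T+T[:3,3]
def tri(rays):
    A=np.zeros((3,3));b=np.zeros(3)
    for o,v in rays:
        v=v/np.linalg.norm(v);M=np.eye(3)-np.outer(v,v);A+=M;b+=M@o
    return np.linalg.solve(A,b)
E
python3 - <<'E'
from h import *
for n in ["scene","side","wrist"]:
    im,d=imaging.get_image(n); cv2.imwrite(f"pics/{n}0.png",im); np.savez(f"{n}0.npz",im=im,d=d,)
    K,k,T=cal(n); print(n,K[0,0],k,T.round(3).tolist())
    for t in ["console","cover","key","key_block"]:
        try:
            r=imaging.pinpoint(n,t); print(t,[(np.round(x["pixel"]),round(x["score"],2)) for x in r])
        except Exception as e: print(t,e)
s=env.observe();print(s)
E
```

```text
pics
scene 462.95118674912464 -0.11511113930829435 [[0.653, -0.383, 0.653, -0.061], [-0.757, -0.308, 0.576, -0.632], [-0.02, -0.871, -0.491, 0.526], [0.0, 0.0, 0.0, 1.0]]
console [(array([272., 258.]), 0.87)]
cover [(array([291., 240.]), 0.86)]
key [(array([343., 303.]), 0.87), (array([387., 287.]), 0.77), (array([386., 316.]), 0.54)]
key_block [(array([383., 321.]), 0.63)]
side 433.95427744708667 0.019089486821508485 [[0.958, -0.192, 0.214, 0.328], [-0.287, -0.588, 0.756, -0.766], [-0.019, -0.785, -0.619, 0.652], [0.0, 0.0, 0.0, 1.0]]
console []
cover [(array([328., 240.]), 0.56)]
key [(array([388., 321.]), 0.84), (array([351., 349.]), 0.8), (array([335., 318.]), 0.75), (array([420., 295.]), 0.64), (array([250., 228.]), 0.25)]
key_block [(array([355., 351.]), 0.95)]
wrist 415.5888167401837 -0.07316526668734606 [[1.0, 0.001, 0.001, 0.549], [0.001, -0.957, -0.291, 0.075], [0.0, 0.291, -0.957, 0.375], [0.0, 0.0, 0.0, 1.0]]
console [(array([310., 188.]), 0.85), (array([308., 280.]), 0.41)]
cover [(array([312., 264.]), 0.95)]
key [(array([275., 387.]), 0.9), (array([366., 416.]), 0.56)]
key_block []
{'time_s': 0.75, 'q': array([-1.23349500e+01,  2.18049827e+01,  7.43348771e+01,  9.68257725e-04,
        8.38584073e+01, -1.23357547e+01]), 'qvel': array([ 0.06916096, -0.06237191,  0.10238766, -0.04810699,  0.06868778,
       -0.07532195]), 'joint_efforts': array([ 1.50639749e-03, -4.48270011e+01, -2.31450355e+01, -1.27151466e-04,
        5.82220364e-04, -3.26292593e-07]), 'position': array([5.49982598e-01, 1.35870799e-05, 2.48343129e-01]), 'tool_rot': array([[-1.22374341e-05,  9.99999999e-01,  3.31369108e-05],
       [ 1.00000000e+00,  1.22371043e-05,  9.95313949e-06],
       [ 9.95273398e-06,  3.31370326e-05, -9.99999999e-01]]), 'ft_force': array([-0.93018825, -0.74658757,  0.10312355]), 'wrist_torque': array([-0.01691622,  0.03115953, -0.00365845]), 'grip_width': 0.0852132252265034}
```

View pics/scene0.png

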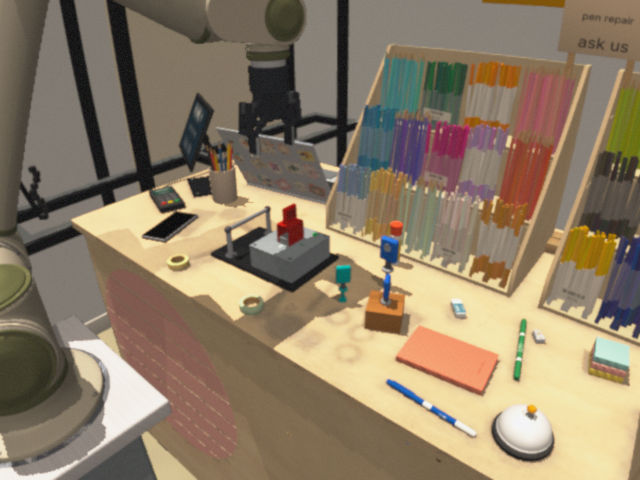

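View pics/side0.png

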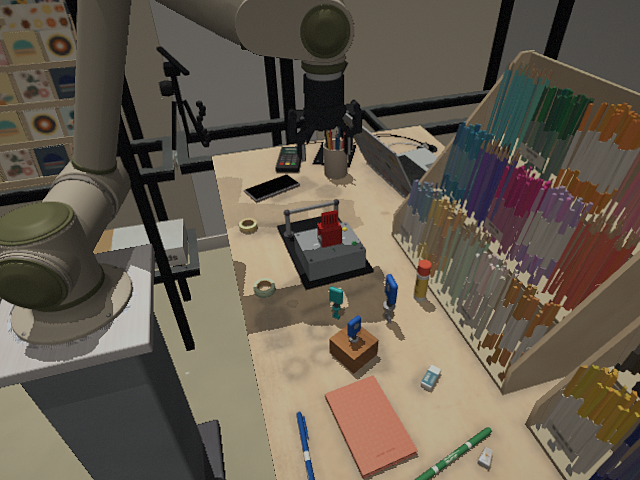

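View pics/wrist0.png

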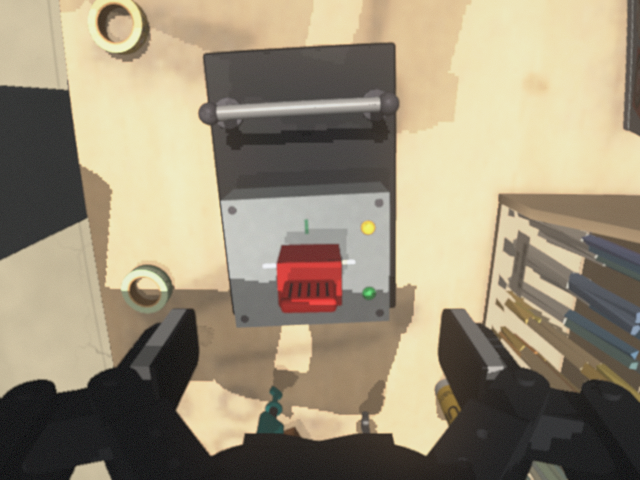

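The key in the wooden block (side ~355,330; scene ~387,290) is the smaller blue one. The larger blue key (side 390,295) and the turquoise one (side 336,300) stand free. The console is below the wrist, with the bar at wrist row ~107 and the cover on the boss at (310,280).

Run:
```python
from h import *
def rect(P,m,lab):
    q=P[m]
    if len(q)<10: print(lab,len(q));return
    (c,wh,a)=cv2.minAreaRect((q[:,:2]*1000).astype(np.float32)); print(lab,len(q),"c",np.round(c,1),"wh",np.round(wh,1),"a",round(a,2),"zmed",np.median(q[:,2]).round(4), "mean",(q.mean(0)*1000).round(1))
for n in ["wrist","scene","side"]:
    z=np.load(f"{n}0.npz"); im,d=z["im"].astype(int),z["d"]; P=cloud(n,d); Z=P[...,2]; ok=d>0
    b,g,r=im[...,0],im[...,1],im[...,2]
    near=ok&(P[...,0]>.3)&(P[...,0]<.75)&(P[...,1]>-.45)&(P[...,1]<.3)
    red=near&(r>90)&(g<50)&(b<50)
    print(n)
    rect(P,red&(Z>.125)&(Z<.15)&(P[...,1]>-.15),"fin")
    q=P[red&(P[...,1]>-.15)];
    if len(q):print(" red z",np.percentile(q[:,2],[1,50,90,99]).round(4))
    box=near&(abs(P[...,0]-.53)<.13)&(P[...,1]>-.15)&(P[...,1]<.2)
    rect(P,box&(Z>.056)&(Z<.064)&(P[...,1]<.05)&~red,"housing")
    rect(P,box&(Z>.066)&(Z<.09)&(P[...,1]>.04)&~red,"bar")
    dark=box&(r<60)&(Z>.004)&(Z<.02)
    rect(P,dark,"base")
    blue=near&(b>g+40)&(b>r+60)&(P[...,1]<-.05)&(P[...,0]<.62)&(Z>.05)
    nl,lab,st,cc=cv2.connectedComponentsWithStats(blue.astype(np.uint8))
    for i in range(1,nl):
        if st[i,4]>25: rect(P,lab==i,f"blue{i} px{cc[i].round()}")
    if n!="wrist":
        wood=near&(r>g+25)&(Z>.034)&(Z<.046)&(P[...,1]<-.1)&(P[...,0]<.62)&(r>b+50)
        rect(P,wood,"block")
```

```text
wrist
fin 342 c [543.2 -41.3] wh [36.   8.5] a 0.07 zmed 0.1328 mean [541.3 -38.9 132.7]
 red z [0.0677 0.1167 0.1353 0.1396]
housing 16160 c [541.1 -42.7] wh [129.6 110.4] a 3.0 zmed 0.0614 mean [540.3 -35.1  61.3]
bar 3194 c [535.3  77.1] wh [139.2  15.6] a 3.0 zmed 0.0807 mean [535.6  77.2  80.7]
base 2127 c [574.7  27.2] wh [100.8 202.6] a 50.23 zmed 0.0113 mean [539.7  55.   11.3]
scene
fin 64 c [540.2 -48.8] wh [29.7  7. ] a 0.33 zmed 0.1341 mean [537.9 -48.1 133.8]
 red z [0.0648 0.0982 0.1299 0.1384]
housing 1296 c [542.6 -43.6] wh [132.8 113. ] a 2.72 zmed 0.0605 mean [527.8 -56.8  60.3]
bar 269 c [535.3  74. ] wh [136.8  16.6] a 1.65 zmed 0.0781 mean [530.1  72.6  77.3]
base 1498 c [536.7   2.8] wh [157.6 237.1] a 3.32 zmed 0.0102 mean [508.5   1.6  10. ]
blue1 px[390. 248.] 269 c [ 597.9 -246.4] wh [36.2 13.4] a 84.61 zmed 0.094 mean [ 595.  -250.4   92.1]
blue2 px[386. 285.] 100 c [ 507.9 -299.6] wh [28.3  8.5] a 31.99 zmed 0.0875 mean [ 501.4 -304.1   83.1]
block 780 c [ 543.9 -282.8] wh [144.3  62.7] a 25.94 zmed 0.0401 mean [ 504.4 -302.1   39.8]
side
fin 51 c [542.  -46.7] wh [33.  10.8] a 4.86 zmed 0.1346 mean [541.6 -47.6 134.1]
 red z [0.0186 0.1163 0.1363 0.1371]
housing 1374 c [540.7 -46.2] wh [131.7 114.2] a 2.23 zmed 0.0579 mean [535.9 -57.1  58.1]
bar 256 c [533.6  73. ] wh [137.   15.8] a 3.67 zmed 0.0754 mean [532.2  71.4  74.9]
base 1280 c [507.   2.] wh [219.8 241.9] a 2.66 zmed 0.0076 mean [510.4 -17.2   7.8]
blue1 px[392. 282.] 95 c [ 597.8 -248.6] wh [35.5 11.3] a 88.62 zmed 0.1063 mean [ 597.4 -251.3  105.6]
blue6 px[354. 320.] 64 c [ 507.8 -302.7] wh [25.2  7.9] a 22.21 zmed 0.0895 mean [ 507.5 -303.5   89.4]
block 681 c [ 507.  -301.8] wh [62.4 63.3] a 25.61 zmed 0.0384 mean [ 504.8 -307.3   38.4]
```

Request:
{"name": "step_arm", "arguments": {"steps": [0.6,-0.15,-0.027,0,0,0,-1,0.6,-0.15,-0.027,0,0,0,-1,0.6,-0.15,-0.027,0,0,0,-1,0.6,-0.15,-0.027,0,0,0,-1,0.6,-0.15,-0.027,0,0,0,-1,0.6,-0.15,-0.027,0,0,0,-1], "grip_force": 40}}

```text
time_s: 1.35
position: [0.5419, -0.045, 0.2483]
tool_rot: [[-0.71, 0.704, 0.0], [0.704, 0.71, 0.0], [0.0, 0.0, -1.0]]
ft_force: [-1.1, 0.5, -0.7]
grip_width: 0.0514
```

Request:
{"name": "step_arm", "arguments": {"steps": [0.6,0,0,0,0,0,-1,0.6,0,0,0,0,0,-1,0.6,0,0,0,0,0,-1,0.6,0,0,0,0,0,-1,0.6,0,0,0,0,0,-1,0.6,0,0,0,0,0,-1]}}

```text
time_s: 1.95
position: [0.5419, -0.045, 0.2483]
tool_rot: [[-1.0, -0.005, 0.0], [-0.005, 1.0, -0.0], [-0.0, -0.0, -1.0]]
ft_force: [-0.5, -0.4, -0.8]
grip_width: 0.0512
```

```bash
cat >> h.py <<'E'
def st():
    s=env.observe(); R=s["tool_rot"]
    print("t",round(s["time_s"],2),"pos",(s["position"]*1000).round(1),"yaw",round(np.degrees(np.arctan2(R[1,0],R[0,0])),2),"tilt",R[:2,2].round(4),"F",s["ft_force"].round(1),"T",s["wrist_torque"].round(3),"w",round(s["grip_width"]*1000,1),"q",s["q"].round(1)); return s
def rect(P,m,lab):
    q=P[m]
    if len(q)<10: print(lab,len(q));return
    (c,wh,a)=cv2.minAreaRect((q[:,:2]*1000).astype(np.float32)); print(lab,len(q),"c",np.round(c,1),"wh",np.round(wh,1),"a",round(a,2),"z",(np.percentile(q[:,2],[5,50,95])*1000).round(1), "mean",(q.mean(0)*1000).round(1))
E
python3 - <<'E'
from h import *
st()
n="wrist";c=cal(n)
im,d=imaging.get_image(n); cv2.imwrite("pics/w1.png",im); np.savez("w1.npz",im=im,d=d)
P=cloud(n,d,c);Z=P[...,2];im=im.astype(int);b,g,r=im[...,0],im[...,1],im[...,2]
red=(d>0)&(r>60)&(g<50)&(b<50)&(Z>.05)
rect(P,red&(Z>.133),"fin")
rect(P,red&(Z>.098)&(Z<.107),"plate")
rect(P,red&(Z>.05),"all")
box=(d>0)&(abs(P[...,0]-.53)<.13)&(P[...,1]>-.15)&(P[...,1]<.2)&~red
rect(P,box&(Z>.056)&(Z<.064)&(P[...,1]<.05),"housing")
rect(P,box&(Z>.066)&(Z<.09)&(P[...,1]>.04),"bar")
E
```

```text
t 1.95 pos [541.9 -45.  248.3] yaw -179.73 tilt [ 0. -0.] F [-0.5 -0.4 -0.8] T [-0.015  0.008 -0.024] w 51.2 q [ -17.2   21.2   75.3   -0.    83.5 -107.5]
fin 34 c [539.  -16.8] wh [61.  25.7] a 87.93 z [133.9 139.2 294.4] mean [541.6 -31.6 184.3]
plate 52 c [538.4 -49. ] wh [22.  51.5] a 65.73 z [103.2 104.2 105.7] mean [548.2 -50.9 104.2]
all 162 c [660.1  24.7] wh [321.2  79.1] a 22.03 z [ 83.5 115.8 268.9] mean [546.  -38.1 124.8]
housing 19029 c [541.7 -42.6] wh [131.3 110.2] a 2.98 z [60.2 61.4 62.5] mean [533.8 -42.9  61.4]
bar 2759 c [534.4  76.6] wh [138.3  15.9] a 2.87 z [76.1 80.5 83.5] mean [529.9  75.3  80.1]
```

View pics/w1.png

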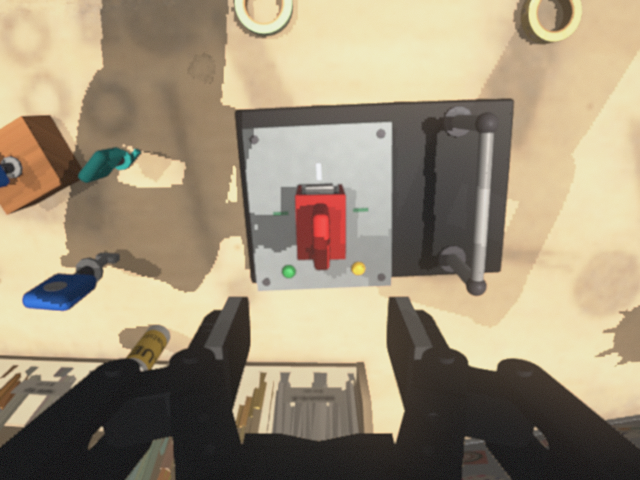

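The wrist view shows the cover at (320,225) with its fin ridge at column 320, between the fingers. The bar is at (485,205), and the block with the key is at left (10,165). Next I'll segment the red properly.

Run:
```python
from h import *
z=np.load("w1.npz"); im,d=z["im"],z["d"]
P=cloud("wrist",d);Z=P[...,2]
h=cv2.cvtColor(im,cv2.COLOR_BGR2HSV); red=((h[...,0]<8)|(h[...,0]>172))&(h[...,1]>150)&(h[...,2]>50)&(d>0)
red[:,:250]=0;red[:,400:]=0;red[300:]=0
for lo,hi in [(.134,.142),(.12,.142),(.099,.108),(.05,.15)]: rect(P,red&(Z>lo)&(Z<hi),(lo,hi))
m=red&(Z>.112)&(Z<.142)
q=P[m]; 
for x0 in np.arange(.52,.57,.006):
    s=q[(q[:,0]>x0)&(q[:,0]<x0+.006)]
    if len(s)>3: print(round(x0,3),len(s),(s[:,1].min()*1000).round(1),(s[:,1].max()*1000).round(1),(s[:,2].max()*1000).round(1))
```

```text
(0.134, 0.142) 789 c [541.4 -42.4] wh [33.5 10.1] a 2.5 z [136.6 138.9 140.2] mean [539.3 -42.3 138.7]
(0.12, 0.142) 815 c [541.4 -42.4] wh [33.5 10.4] a 1.45 z [135.9 138.9 140.2] mean [538.9 -42.2 138.4]
(0.099, 0.108) 1990 c [542.3 -42.8] wh [45.2 32.2] a 1.29 z [103.2 104.3 105.5] mean [539.1 -42.1 104.3]
(0.05, 0.15) 2827 c [542.3 -42.8] wh [45.2 32.2] a 1.29 z [103.3 104.7 139.7] mean [539.  -42.1 114.2]
0.52 60 -46.8 -38.5 139.6
0.526 188 -47.4 -37.4 141.1
0.532 161 -47.3 -37.8 141.0
0.538 157 -47.3 -37.7 140.7
0.544 131 -47.4 -36.9 140.6
0.55 101 -46.7 -36.8 140.7
0.556 26 -45.5 -38.2 139.9
```

Request:
{"name": "step_arm", "arguments": {"steps": [0.6,0,0.008,0.15,0,0,-0.04,0.6,0,0.008,0.3,0,0,-0.04,0.6,0,0.008,0.411,0,0,-0.04,0.6,0,0.008,0.411,0,0,-0.04,0,0,0.008,0.411,0,0,-0.04,0,0,0.008,0.411,0,0,-0.04,0,0,0.008,0.411,0,0,-0.04,0,0,0.008,0.411,0,0,-0.04], "grip_force": 40}}

```text
time_s: 2.8
position: [0.5427, -0.0428, 0.1269]
tool_rot: [[-1.0, -0.031, 0.004], [-0.031, 1.0, -0.001], [-0.004, -0.001, -1.0]]
ft_force: [0.0, -0.3, 6.8]
grip_width: 0.0098
```

```bash
python3 -c "
from h import *
st()"
```

```text
t 2.8 pos [542.7 -42.8 126.9] yaw -178.21 tilt [ 0.0036 -0.001 ] F [ 0.  -0.3  6.8] T [ 0.082  0.117 -0.017] w 9.8 q [ -17.    28.    86.     0.    65.8 -108.8]
```

Request:
{"name": "step_arm", "arguments": {"steps": [0,0,0,-0.08,0,0,0,0,0,0,-0.16,0,0,0,0,0.005,0.1,-0.16,0,0,-0.026,0,0.01,0.2,-0.16,0,0,-0.026,0,0.011,0.3,-0.16,0,0,-0.026,0,0.011,0.399,-0.16,0,0,-0.026,0,0.011,0.399,-0.16,0,0,-0.026,0,0.011,0.399,-0.16,0,0,-0.026]}}

```text
time_s: 3.6
position: [0.5348, 0.0772, 0.1735]
tool_rot: [[-0.999, -0.053, 0.001], [-0.053, 0.999, -0.0], [-0.001, -0.0, -1.0]]
ft_force: [0.2, 0.1, -1.1]
grip_width: 0.0094
```

Run:
```python
from h import *
st()
n="wrist";c=cal(n)
im,d=imaging.get_image(n); cv2.imwrite("pics/w2.png",im); np.savez("w2.npz",im=im,d=d)
P=cloud(n,d,c);Z=P[...,2]
h=cv2.cvtColor(im,cv2.COLOR_BGR2HSV); red=((h[...,0]<8)|(h[...,0]>172))&(h[...,1]>150)&(h[...,2]>50)&(d>0)&(d<.3)
red[:,:200]=0;red[:,450:]=0
for lo,hi in [(.17,.2),(.13,.16),(.145,.155)]: rect(P,red&(Z>lo)&(Z<hi),(lo,hi))
box=(d>0)&(abs(P[...,0]-.53)<.13)&(P[...,1]>-.15)&(P[...,1]<.2)&~red
rect(P,box&(Z>.056)&(Z<.064)&(P[...,1]<.05),"housing")
rect(P,box&(Z>.066)&(Z<.09)&(P[...,1]>.04),"bar")
im,d=imaging.get_image("scene"); cv2.imwrite("pics/s2.png",cv2.resize(im[130:380,180:500],(800,625)[:2],interpolation=cv2.INTER_CUBIC)[:600])
```

```text
t 3.6 pos [534.8  77.2 173.5] yaw -176.96 tilt [ 0.0007 -0.0003] F [ 0.2  0.1 -1.1] T [-0.037  0.045 -0.021] w 9.4 q [ -4.3  24.7  82.9  -0.   72.4 -97.4]
(0.17, 0.2) 3186 c [533.7  78. ] wh [34.8 10.9] a 3.52 z [174.5 185.3 186.6] mean [529.9  77.8 184.1]
(0.13, 0.16) 3301 c [522.4  77.3] wh [22.2 33.7] a 2.18 z [148.8 150.9 153.7] mean [518.9  76.7 150.6]
(0.145, 0.155) 3037 c [522.4  77.3] wh [22.2 33.7] a 2.18 z [149.8 150.9 152. ] mean [519.2  76.9 150.9]
housing 31464 c [541.6 -42.9] wh [131.  111.7] a 2.77 z [60.2 61.3 62.5] mean [535.  -40.4  61.3]
bar 2530 c [500.9  75.5] wh [71.5 14.7] a 2.96 z [78.1 80.8 83.6] mean [497.6  75.6  80.7]
```

View pics/w2.png

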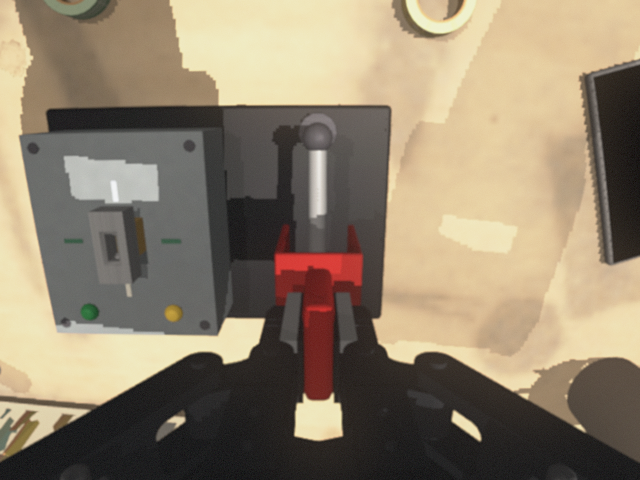

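View pics/s2.png

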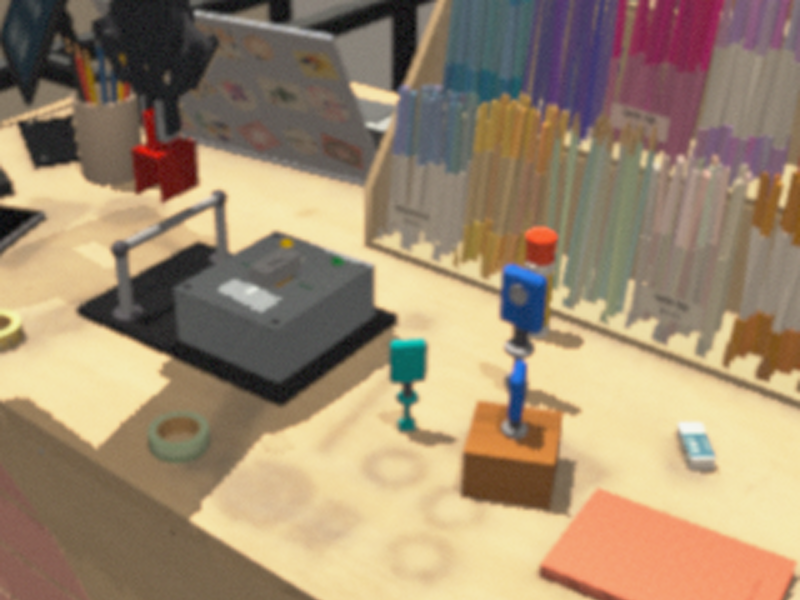

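The cover hangs astride over the bar, with its plate front at (318,265) and the bar entering its channel at (318,235). The keyhole is now visible at (112,247). Lowering next.

Request:
{"name": "step_arm", "arguments": {"steps": [0,0,0,0.1,0,0,0,0,0,0,0.16,0,0,0,0,0,0,0.2,0,0,0,0,0,0,0.217,0,0,0,0,0,0,0.217,0,0,0]}}

```text
time_s: 4.2
position: [0.535, 0.0765, 0.108]
tool_rot: [[-0.999, -0.051, -0.0], [-0.051, 0.999, -0.0], [0.0, -0.0, -1.0]]
ft_force: [-0.6, 0.2, -1.4]
grip_width: 0.0093
```

Run:
```python
from h import *
st()
im,d=imaging.get_image("scene"); cv2.imwrite("pics/s3.png",cv2.resize(im[150:300,180:380],(800,600),interpolation=cv2.INTER_CUBIC))
```

```text
t 4.2 pos [535.   76.5 108. ] yaw -177.07 tilt [-0.     -0.0001] F [-0.6  0.2 -1.4] T [-0.021  0.02  -0.04 ] w 9.3 q [ -4.4  29.1  87.8  -0.   63.1 -97.3]
```

View pics/s3.png

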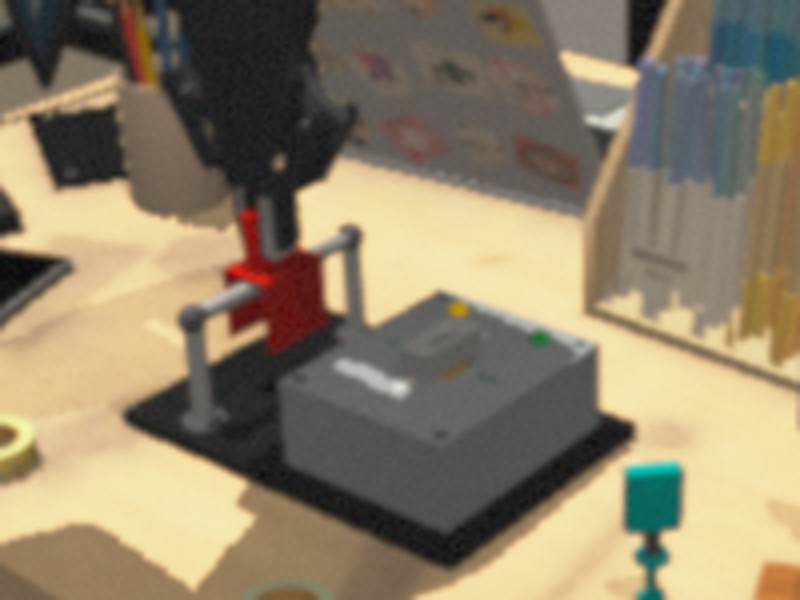

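The cover is astride the bar, almost seated, with no contact force yet.

Request:
{"name": "step_arm", "arguments": {"steps": [0,0,0,0.005,0,0,0,0,0,0,0.008,0,0,0,0,0,0,0.008,0,0,0]}}

```text
time_s: 4.55
position: [0.5353, 0.0769, 0.1069]
tool_rot: [[-0.999, -0.052, 0.002], [-0.052, 0.999, -0.0], [-0.002, -0.001, -1.0]]
ft_force: [-1.4, -0.2, 6.6]
grip_width: 0.0095
```

Request:
{"name": "step_arm", "arguments": {"steps": [0.4,0,0,-0.005,0,0,0,0.4,0,0,-0.005,0,0,0,0.4,0,0,-0.005,0,0,0,0.4,0,0,-0.1,0,0,0,0.4,0,0,-0.25,0,0,0,0.4,0,0,-0.4,0,0,0,0.4,0,0,-0.5,0,0,0,0.4,0,0,-0.5,0,0,0]}}

```text
time_s: 5.35
position: [0.5361, 0.0769, 0.2598]
tool_rot: [[-0.999, -0.052, 0.008], [-0.052, 0.999, -0.001], [-0.008, -0.001, -1.0]]
ft_force: [1.0, -0.3, -0.7]
grip_width: 0.0344
```

Run:
```python
from h import *
st()
n="wrist";c=cal(n)
im,d=imaging.get_image(n); cv2.imwrite("pics/w4.png",im); np.savez("w4.npz",im=im,d=d)
P=cloud(n,d,c);Z=P[...,2]
h=cv2.cvtColor(im,cv2.COLOR_BGR2HSV); red=((h[...,0]<8)|(h[...,0]>172))&(h[...,1]>150)&(h[...,2]>50)&(d>0)
red&=(P[...,1]>0.03)&(P[...,1]<.13)&(Z>.03)&(Z<.15)
for lo,hi in [(.112,.13),(.075,.09),(.03,.15)]: rect(P,red&(Z>lo)&(Z<hi),(lo,hi))
box=(d>0)&(abs(P[...,0]-.53)<.13)&(P[...,1]>-.15)&(P[...,1]<.2)&~red
rect(P,box&(Z>.056)&(Z<.064)&(P[...,1]<.05),"housing")
rect(P,box&(Z>.066)&(Z<.09)&(P[...,1]>.04),"bar")
im,d=imaging.get_image("scene"); cv2.imwrite("pics/s4.png",cv2.resize(im[150:300,180:380],(800,600),interpolation=cv2.INTER_CUBIC))
```

```text
t 5.35 pos [536.1  76.9 259.8] yaw -177.02 tilt [ 0.0084 -0.0006] F [ 1.  -0.3 -0.7] T [-0.013 -0.003  0.015] w 34.4 q [ -4.4  20.3  74.8   0.   84.5 -97.3]
(0.112, 0.13) 762 c [534.6  77.8] wh [34.5 10.3] a 2.95 z [115.7 118.8 120.2] mean [533.7  77.9 118.5]
(0.075, 0.09) 1912 c [535.2  77.7] wh [45.6 33.8] a 3.27 z [83.1 84.3 85.5] mean [532.8  77.6  84.3]
(0.03, 0.15) 2784 c [535.2  77.7] wh [45.7 33.8] a 3.13 z [ 83.2  84.8 119.6] mean [532.5  77.5  94.1]
housing 18824 c [541.4 -42.8] wh [130.4 111.7] a 2.87 z [60.1 61.3 62.6] mean [536.7 -41.3  61.3]
bar 1698 c [534.2  80.2] wh [138.5  32.8] a 8.68 z [77.6 80.8 84. ] mean [525.9  77.4  80.8]
```

View pics/w4.png

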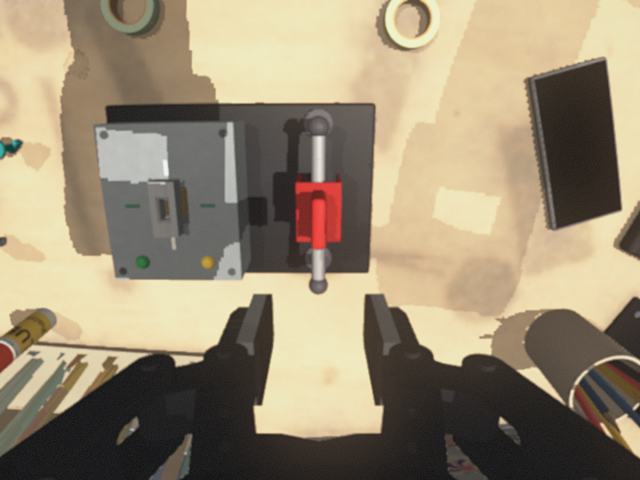

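View pics/s4.png

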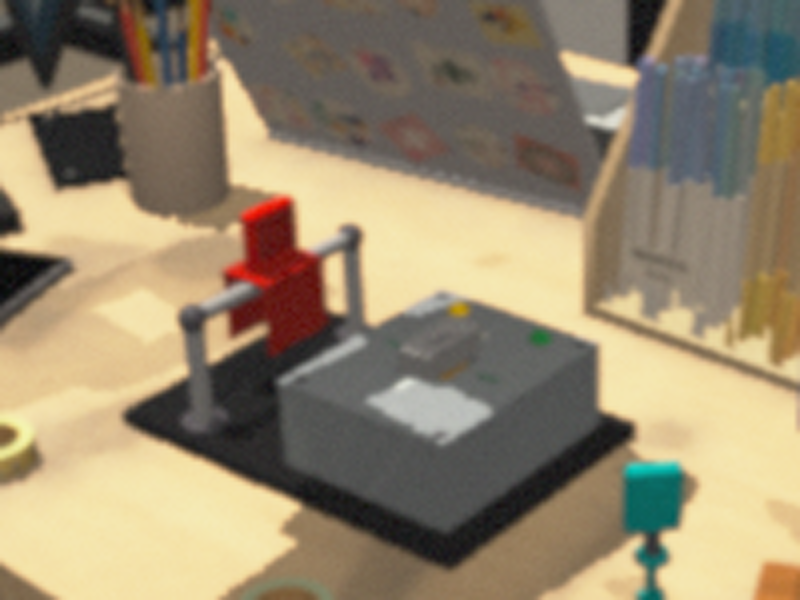

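The cover now hangs astride the bar: wrist (318,212), plate at z≈83 mm, fin top at 118 mm, centred on the bar. Next I'll measure the keyhole and move over the key.

Request:
{"name": "step_arm", "arguments": {"steps": [0.4,0.02,-0.16,0,0,0,0,0.4,0.04,-0.32,0,0,0,0,0.4,0.06,-0.48,0,0,0,0,0.4,0.08,-0.64,0,0,0,0,0.4,0.1,-0.8,0,0,0,0,0.4,0.118,-0.919,0,0,0,0]}}

```text
time_s: 6.05
position: [0.5128, -0.2027, 0.2535]
tool_rot: [[-0.999, -0.05, -0.003], [-0.05, 0.999, 0.002], [0.003, 0.002, -1.0]]
ft_force: [0.9, 0.4, 0.2]
grip_width: 0.0343
```

Request:
{"name": "step_arm", "arguments": {"steps": [0.4,0.02,-0.16,0,0,0,0,0.4,0.041,-0.342,0,0,0,0,0.4,0.041,-0.342,0,0,0,0,0.4,0.041,-0.342,0,0,0,0]}}

```text
time_s: 6.45
position: [0.5062, -0.3042, 0.2534]
tool_rot: [[-0.999, -0.05, -0.003], [-0.05, 0.999, 0.003], [0.002, 0.003, -1.0]]
ft_force: [0.2, 0.4, -0.0]
grip_width: 0.0342
```

Run:
```python
from h import *
st()
n="wrist";c=cal(n)
im,d=imaging.get_image(n); cv2.imwrite("pics/w5.png",im); np.savez("w5.npz",im=im,d=d,T=c[2])
P=cloud(n,d,c);Z=P[...,2]
h=cv2.cvtColor(im,cv2.COLOR_BGR2HSV); blue=(h[...,0]>100)&(h[...,0]<130)&(h[...,1]>130)&(d>0)&(Z>.05)&(Z<.16)&(np.hypot(P[...,0]-.508,P[...,1]+.303)<.06)
for lo,hi in [(.085,.1),(.05,.12)]: rect(P,blue&(Z>lo)&(Z<hi),("blue",lo,hi))
wood=(h[...,0]<20)&(h[...,1]>90)&(d>0)&(Z>.036)&(Z<.045)&(np.hypot(P[...,0]-.508,P[...,1]+.303)<.06)
rect(P,wood,"block")
for t in ["key","key_block"]:
    print(t,[(np.round(x["pixel"]),round(x["score"],2)) for x in imaging.pinpoint(n,t)])
```

```text
t 6.45 pos [ 506.2 -304.2  253.4] yaw -177.15 tilt [-0.0026  0.0026] F [ 0.2  0.4 -0. ] T [ 0.023 -0.045  0.028] w 34.2 q [ -42.5   25.8   66.9    0.    87.5 -135.3]
('blue', 0.085, 0.1) 347 c [ 507.2 -299.2] wh [24.9  8.2] a 26.39 z [91.1 92.7 94. ] mean [ 507.  -299.3   92.7]
('blue', 0.05, 0.12) 347 c [ 507.2 -299.2] wh [24.9  8.2] a 26.39 z [91.1 92.7 94. ] mean [ 507.  -299.3   92.7]
block 4604 c [ 508.4 -299.3] wh [62.7 61.5] a 25.74 z [40.1 41.4 42.6] mean [ 505.9 -299.7   41.4]
key [(array([419., 197.]), 0.97), (array([325., 199.]), 0.89), (array([371., 292.]), 0.62), (array([631., 270.]), 0.47)]
key_block [(array([323., 196.]), 0.8)]
```

View pics/w5.png

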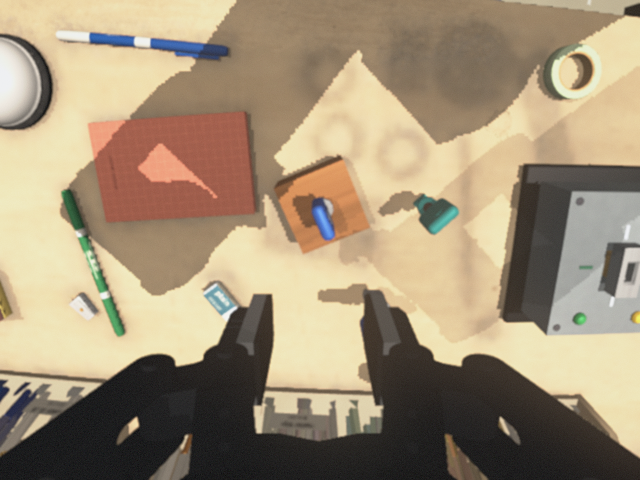

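The block with the small blue key is at (323,205), with the key head at (323,218). The turquoise key stands to the right at (437,212). I'll check its clearance and the keyhole position from the stored pictures.

Run:
```python
from h import *
z=np.load("w5.npz"); im,d=z["im"],z["d"];c=cal("wrist")
P=cloud("wrist",d,c)
h=cv2.cvtColor(im,cv2.COLOR_BGR2HSV); t=(h[...,0]>80)&(h[...,0]<98)&(h[...,1]>120)&(d>0)
t[:,:400]=0;t[:180]=0;t[250:]=0;t[:,480:]=0
rect(P,t,"turq");rect(P,t&(P[...,2]>.06),"turq head")
# keyhole from w4
z=np.load("w4.npz"); im,d=z["im"],z["d"]
s=np.array([536.1,76.9,259.8]);K,k1,T=c
# reconstruct T at w4 by relative pose
o=env.observe();R0=o["tool_rot"];p0=o["position"]
print("cam in tool",(R0.T@(T[:3,3]-p0)).round(4)); 
R4=np.array([[-0.999,-.052,.008],[-.052,.999,-.001],[-.008,-.001,-1]]);U,_,V=np.linalg.svd(R4);R4=U@V
T4=np.eye(4);T4[:3,:3]=R4@R0.T@T[:3,:3];T4[:3,3]=s/1000+R4@R0.T@(T[:3,3]-p0)
c4=(K,k1,T4);P=cloud("wrist",d,c4);Z=P[...,2]
m=(d>0)&(Z>.072)&(Z<.08)&(abs(P[...,0]-.541)<.04)&(abs(P[...,1]+.043)<.03)
rect(P,m,"boss")
rect(P,(d>0)&(abs(Z-.06)<.004)&(abs(P[...,0]-.541)<.09)&(P[...,1]<.03),"housing")
g=cv2.cvtColor(im,cv2.COLOR_BGR2GRAY)
cv2.imwrite("pics/kh.png",cv2.resize(im[160:260,120:220],(600,600),interpolation=cv2.INTER_CUBIC))
```

```text
turq 190 c [ 504.2 -206.9] wh [ 5.8 23.9] a 47.76 z [82.3 83.5 84.6] mean [ 504.2 -206.7   83.5]
turq head 190 c [ 504.2 -206.9] wh [ 5.8 23.9] a 47.76 z [82.3 83.5 84.6] mean [ 504.2 -206.7   83.5]
cam in tool [ 0.0751  0.0007 -0.1269]
boss 1375 c [541.3 -42.3] wh [44.8 21.2] a 3.77 z [73.5 76.1 77.4] mean [540.7 -41.9  75.9]
housing 18824 c [541.3 -42.9] wh [130.4 111.7] a 2.87 z [60.1 61.4 62.6] mean [536.6 -41.4  61.3]
```

View pics/kh.png

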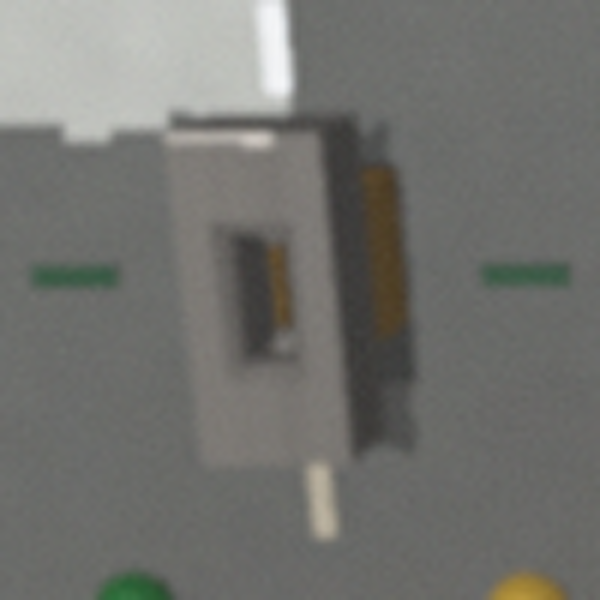

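Request:
{"name": "step_arm", "arguments": {"steps": [0.4,-0.006,0.012,0.15,0,0,-0.519,0.4,-0.006,0.012,0.3,0,0,-0.519,0.4,-0.006,0.012,0.4,0,0,-0.519,0.4,-0.006,0.012,0.5,0,0,-0.519,0.4,-0.006,0.012,0.56,0,0,-0.519,0.4,-0.006,0.012,0.598,0,0,-0.519,0.4,-0.006,0.012,0.598,0,0,-0.519]}}

```text
time_s: 7.3
position: [0.5083, -0.2984, 0.0752]
tool_rot: [[-0.896, -0.445, -0.002], [-0.445, 0.896, 0.002], [0.001, 0.002, -1.0]]
ft_force: [0.3, -0.3, 0.5]
grip_width: 0.034
```

Run:
```python
from h import *
st()
n="wrist";c=cal(n)
im,d=imaging.get_image(n); cv2.imwrite("pics/w6.png",im); np.savez("w6.npz",im=im,d=d,T=c[2])
```

```text
t 7.3 pos [ 508.3 -298.4   75.2] yaw -153.6 tilt [-0.0017  0.0016] F [ 0.3 -0.3  0.5] T [-0.025  0.024  0.044] w 34.0 q [ -41.9   35.6   81.5    0.    63.1 -158.3]
```

View pics/w6.png

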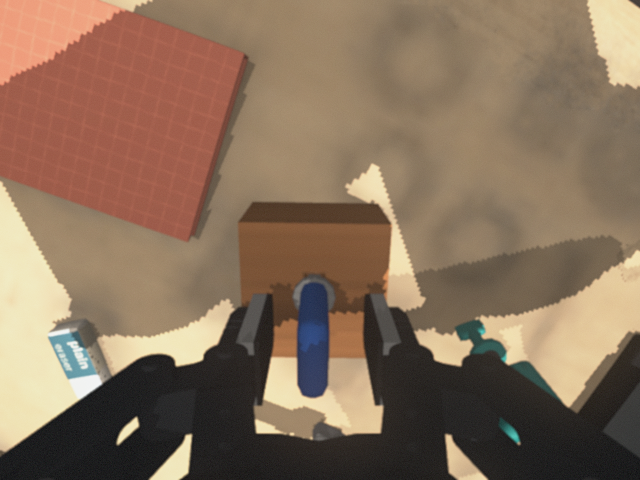

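The key head (314,340) sits between the fingers (inner edges ~270 and ~367), aligned in yaw and about 1 mm left of centre. I'll shift slightly and close.

Request:
{"name": "step_arm", "arguments": {"steps": [0.4,0,-0.004,0.004,0,0,0,0,0,-0.004,0.004,0,0,0,0,0,-0.004,0.004,0,0,0,0,0,-0.004,0.004,0,0,0,0,0,-0.004,0.004,0,0,0], "grip_force": 60}}

```text
time_s: 7.85
position: [0.5092, -0.3009, 0.0757]
tool_rot: [[-0.896, -0.443, 0.001], [-0.443, 0.896, -0.001], [-0.001, -0.001, -1.0]]
ft_force: [-0.8, 0.7, 5.1]
grip_width: 0.009
```

Run:
```python
from h import *
st()
n="wrist";c=cal(n)
im,d=imaging.get_image(n); cv2.imwrite("pics/w7.png",im); np.savez("w7.npz",im=im,d=d,T=c[2])
```

```text
t 7.85 pos [ 509.2 -300.9   75.7] yaw -153.68 tilt [ 0.0011 -0.0009] F [-0.8  0.7  5.1] T [ 0.143  0.03  -0.025] w 9.0 q [ -42.    35.6   81.2    0.    63.1 -158.4]
```

View pics/w7.png

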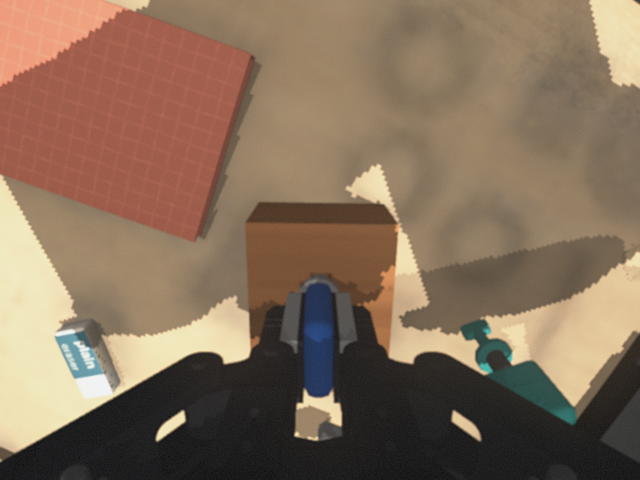

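Request:
{"name": "step_arm", "arguments": {"steps": [0,0,0,-0.08,0,0,0,0,0,0,-0.2,0,0,0,0,0,0,-0.34,0,0,0,0,-0.06,0.09,-0.34,0,0,0.1,0,-0.14,0.212,-0.34,0,0,0.2,0,-0.225,0.341,-0.34,0,0,0.35,0,-0.31,0.47,-0.34,0,0,0.52,0,-0.395,0.6,-0.34,0,0,0.52,0,-0.476,0.722,-0.34,0,0,0.52,0,-0.476,0.722,-0.34,0,0,0.52]}}

```text
time_s: 8.9
position: [0.5407, -0.0387, 0.1769]
tool_rot: [[-0.998, -0.056, -0.0], [-0.056, 0.998, 0.001], [0.0, 0.001, -1.0]]
ft_force: [-0.7, -0.7, -0.1]
grip_width: 0.0093
```

Request:
{"name": "step_arm", "arguments": {"steps": [0,0,0,0,0,0,0,0,0,0,0,0,0,0,0,0,0,0,0,0,0]}}

```text
time_s: 9.2
position: [0.5408, -0.0445, 0.1768]
tool_rot: [[-0.999, -0.049, -0.0], [-0.049, 0.999, -0.0], [0.0, -0.0, -1.0]]
ft_force: [-0.8, 0.5, -0.9]
grip_width: 0.009
```

Run:
```python
from h import *
st()
n="wrist";c=cal(n)
im,d=imaging.get_image(n); cv2.imwrite("pics/w8.png",im); np.savez("w8.npz",im=im,d=d,T=c[2])
for t in ["scene","side"]:
    im,d=imaging.get_image(t); cv2.imwrite(f"pics/{t}8.png",im); np.savez(f"{t}8.npz",im=im,d=d)
```

```text
t 9.2 pos [540.8 -44.5 176.8] yaw -177.18 tilt [-0.0002 -0.0001] F [-0.8  0.5 -0.9] T [0.03 0.01 0.05] w 9.0 q [ -17.2   24.7   82.3   -0.    73.1 -110. ]
```

View pics/w8.png

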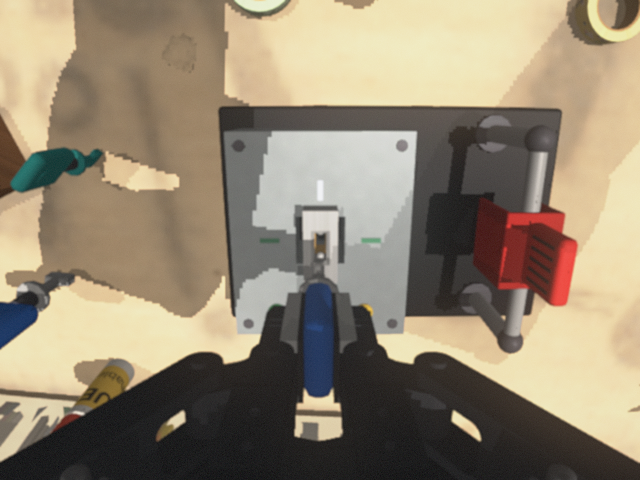

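View pics/side8.png

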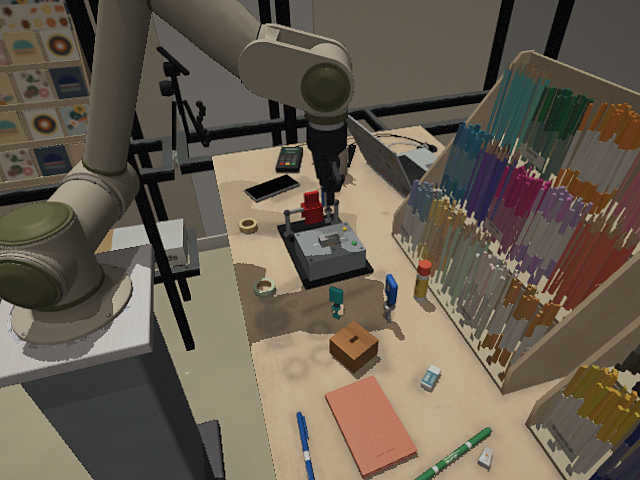

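Key is in hand: head at (318,340), bit at (319,275), slot partly visible at (321,243), and the block is empty in the side view. Next I'll zoom in and measure the key in the grip against the slot.

Run:
```python
from h import *
z=np.load("w8.npz");im,d=z["im"],z["d"];c=cal("wrist")
st()
cv2.imwrite("pics/w8z.png",cv2.resize(im[180:300,240:400],(800,600),interpolation=cv2.INTER_CUBIC))
P=cloud("wrist",d,c);Z=P[...,2]
near=(d>0)&(abs(P[...,0]-.541)<.09)&(P[...,1]<.03)&(P[...,1]>-.12)
rect(P,near&(abs(Z-.061)<.003),"housing")
m=near&(Z>.073)&(Z<.08)&(abs(P[...,0]-.541)<.04)
rect(P,m,"boss")
h=cv2.cvtColor(im,cv2.COLOR_BGR2HSV); blue=(h[...,0]>100)&(h[...,0]<130)&(h[...,1]>130)&(d>0)&(d<.25)
blue[:,:290]=0;blue[:,350:]=0;blue[:260]=0;blue[405:]=0
rect(P,blue,"blue");q=P[blue];top=q[:,2].max();rect(P,blue&(Z>top-.006),"blue top")
# heights of stuff around bit
for r in range(225,300,5): print(r,[(round(Z[r,cc]*1000),) [0] for cc in range(304,338,3)])
R=env.observe()["tool_rot"];p=env.observe()["position"]
# expected projection of key points given key axis at TCP (offset ox in tool x), tip at TCP -65mm
tipz=p[2]-(75.7-11)/1000
for ox in (-2,0,2):
    b=p+R[:,0]*ox/1000
    print(ox,[proj("wrist",[b[0],b[1],zz]).round(1).tolist() for zz in (tipz,tipz+.012,tipz+.029,tipz+.033,tipz+.081)])
for y in (-42.5,-43.3): print(proj("wrist",[.5413,y/1000,.075]).round(1))
```

```text
t 9.35 pos [540.8 -44.1 176.8] yaw -177.16 tilt [-0.0001  0.    ] F [-0.3  0.1 -1.2] T [ 0.016 -0.035  0.029] w 9.2 q [ -17.2   24.7   82.3   -0.    73.1 -110. ]
housing 28993 c [541.4 -42.2] wh [130.6 110.8] a 2.93 z [60.3 61.4 62.5] mean [527.5 -42.9  61.4]
boss 1887 c [541.3 -42. ] wh [44.5 20. ] a 2.71 z [74.8 76.3 77.4] mean [537.2 -42.   76.2]
blue 2319 c [538.6 -43.5] wh [26.6  8.7] a 3.43 z [175.5 193.5 194.9] mean [535.8 -43.5 191.4]
blue top 1962 c [538.6 -43.5] wh [26.5  8.7] a 3.43 z [191.5 193.7 194.9] mean [537.5 -43.5 193.6]
225 [76, 77, 77, 76, 78, 76, 77, 77, 76, 76, 77, 76]
230 [77, 77, 77, 77, 76, 77, 76, 77, 77, 78, 77, 76]
235 [76, 76, 76, 75, 11, 11, 11, 46, 75, 75, 77, 76]
240 [76, 77, 77, 75, 13, 12, 14, 46, 75, 77, 75, 76]
245 [76, 76, 75, 74, 44, 43, 43, 46, 76, 77, 76, 76]
250 [76, 304, 76, 75, 54, 53, 52, 53, 74, 76, 77, 77]
255 [77, 75, 77, 75, 65, 70, 70, 64, 76, 77, 77, 76]
260 [77, 76, 76, 75, 119, 119, 120, 73, 76, 77, 76, 76]
265 [77, 76, 77, 76, 126, 124, 123, 76, 75, 76, 75, 77]
270 [79, 77, 76, 77, 125, 125, 125, 76, 75, 77, 77, 76]
275 [77, 76, 76, 124, 127, 127, 126, 77, 76, 76, 77, 77]
280 [77, 145, 145, 147, 147, 146, 147, 146, 146, 143, 77, 78]
285 [147, 146, 162, 163, 164, 165, 164, 163, 162, 146, 146, 60]
290 [146, 164, 167, 168, 169, 169, 169, 168, 167, 146, 146, 146]
295 [167, 170, 172, 173, 173, 173, 173, 172, 171, 167, 166, 168]
-2 [[316.5, 273.3], [316.4, 282.9], [316.3, 298.6], [316.2, 302.7], [315.5, 370.7]]
0 [[316.5, 269.6], [316.4, 279.0], [316.3, 294.4], [316.2, 298.4], [315.5, 365.2]]
2 [[316.5, 265.8], [316.4, 275.0], [316.3, 290.1], [316.2, 294.0], [315.5, 359.6]]
[319.5 247. ]
[318.1 247. ]
```

View pics/w8z.png

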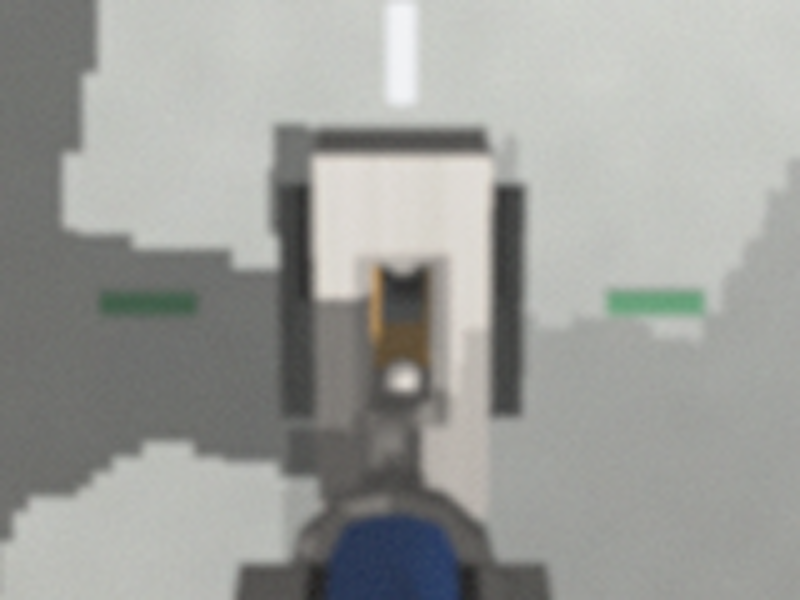

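Run:
```python
from h import *
z=np.load("w8.npz");im,d=z["im"],z["d"];c=cal("wrist")
P=cloud("wrist",d,c)*1000;Z=P[...,2]
sub=np.zeros(Z.shape,bool);sub[250:296,295:345]=1
for lo,hi in [(110,118),(118,122),(122,128),(128,140),(140,150),(160,171),(174,196)]:
    s2=sub.copy()
    if lo>170: s2[250:400,300:340]=1
    m=s2&(Z>lo)&(Z<hi)
    q=P[m]
    if len(q): print(lo,len(q),"x",np.percentile(q[:,0],[0,5,50,95,100]).round(1),"y",np.percentile(q[:,1],[0,5,50,95,100]).round(1))
# slot: deep points inside boss
m=(Z<68)&(Z>-20); m[:230]=0;m[258:]=0;m[:,:310]=0;m[:,330:]=0
ys,xs=np.nonzero(m);print(xs.min(),xs.max(),ys.min(),ys.max())
for px in [(xs.min()-.5,240),(xs.max()+.5,240),(320,ys.min()-.5)]: print((atz("wrist",px,.0763,c)*1000).round(1))
```

```text
110 17 x [532.8 533.  533.3 533.4 533.5] y [-45.7 -45.7 -43.8 -41.4 -41.3]
118 28 x [532.8 532.8 533.3 533.5 533.6] y [-45.6 -45.5 -43.3 -41.6 -41.4]
122 150 x [532.6 533.2 535.6 538.2 539.4] y [-45.8 -45.5 -43.2 -40.9 -40.2]
128 4 x [537.1 537.1 537.6 537.7 537.8] y [-44.9 -44.8 -44.  -42.4 -42.2]
140 313 x [530.8 531.5 533.5 537.1 538.4] y [-51.5 -50.6 -43.5 -36.2 -34.6]
160 316 x [525.6 526.1 527.1 529.5 530.3] y [-52.3 -50.5 -43.7 -36.3 -34.5]
174 3203 x [525.3 526.2 531.8 549.6 553. ] y [-50.1 -48.3 -43.5 -38.6 -36.7]
315 326 234 257
[536.8 -45.6  76.3]
[536.4 -38.7  76.3]
[532.7 -42.6  76.3]
```

Request:
{"name": "step_arm", "arguments": {"steps": [0,-0.0042,0.0038,0.05,0,0,0,0,-0.0042,0.0038,0.1,0,0,0,0,-0.0042,0.0038,0.1,0,0,0,0,-0.0042,0.0038,0.1,0,0,0]}}

```text
time_s: 9.75
position: [0.5422, -0.0424, 0.1472]
tool_rot: [[-0.999, -0.051, -0.0], [-0.051, 0.999, 0.0], [0.0, 0.0, -1.0]]
ft_force: [0.0, 0.4, -0.2]
grip_width: 0.0095
```

Run:
```python
from h import *
st()
n="wrist";c=cal(n)
im,d=imaging.get_image(n); np.savez("w9.npz",im=im,d=d,T=c[2])
st()
cv2.imwrite("pics/w9z.png",cv2.resize(im[150:330,200:440],(800,600),interpolation=cv2.INTER_CUBIC))
P=cloud("wrist",d,c)*1000;Z=P[...,2]
near=(d>0)&(abs(P[...,0]-541)<90)&(P[...,1]<30)&(P[...,1]>-120)
rect(P/1000,near&(abs(Z-61)<3),"housing")
rect(P/1000,near&(abs(Z-76.3)<1.5)&(abs(P[...,0]-541)<40),"boss")
sub=np.zeros(Z.shape,bool);sub[200:400,290:350]=1
for lo,hi in [(80,88),(88,92),(92,97),(112,118),(130,141),(158,168)]:
    m=sub&(Z>lo)&(Z<hi);q=P[m]
    if len(q): print(lo,len(q),"x",np.percentile(q[:,0],[0,5,50,95,100]).round(1),"y",np.percentile(q[:,1],[0,5,50,95,100]).round(1))
```

```text
t 9.75 pos [542.2 -42.4 147.2] yaw -177.1 tilt [-0.  0.] F [ 0.   0.4 -0.2] T [-0.026 -0.006 -0.063] w 9.5 q [ -16.9   26.6   84.5   -0.    68.9 -109.8]
t 9.8 pos [542.4 -42.4 147.6] yaw -177.09 tilt [ 0.0009 -0.0003] F [ 0.6  0.5 -0.2] T [-0.018  0.027 -0.013] w 9.1 q [ -16.9   26.6   84.4   -0.    68.9 -109.8]
housing 35389 c [541.4 -42.6] wh [130.8 111. ] a 2.99 z [60.2 61.3 62.4] mean [525.1 -43.6  61.3]
boss 1793 c [537.9 -42.6] wh [37.6 20. ] a 2.96 z [75.2 76.3 77.3] mean [532.8 -43.   76.3]
80 15 x [534.2 534.2 534.6 535.  535.1] y [-43.9 -43.6 -41.5 -39.7 -39.7]
88 29 x [534.1 534.2 534.5 534.9 535.2] y [-43.9 -43.9 -42.  -39.7 -39.7]
92 140 x [534.3 534.5 536.5 539.6 541.2] y [-44.1 -43.8 -41.6 -39.2 -38.4]
112 309 x [532.4 532.9 534.8 538.6 539.4] y [-49.7 -48.9 -42.  -34.5 -32.9]
130 440 x [527.1 527.5 529.4 531.  531.4] y [-52.4 -50.9 -42.  -32.7 -31.2]
158 2944 x [526.5 528.2 535.5 551.2 554.7] y [-50.9 -48.2 -41.7 -35.4 -32.6]
```

View pics/w9z.png

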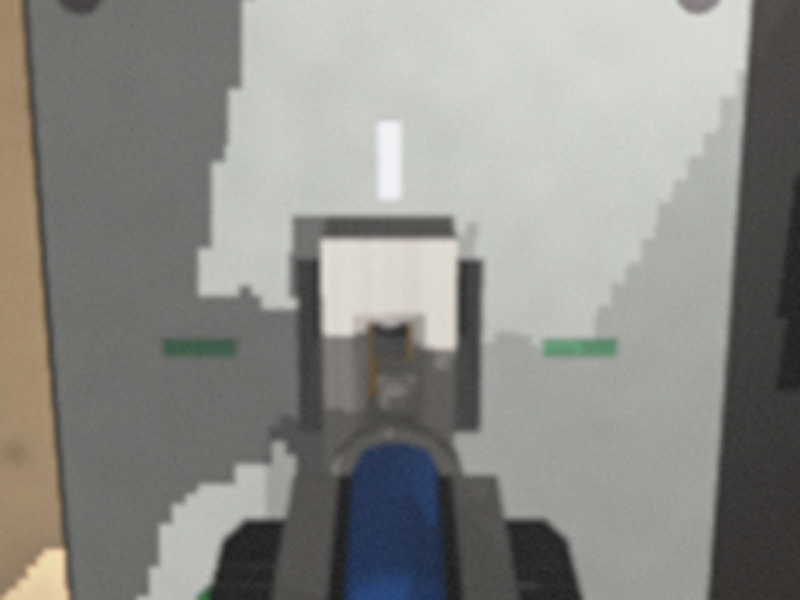

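The bit (zoom 397,385) is about 0.8 mm right of the slot (zoom 391,350) and centred in x. I'll correct it and enter the slot.

Request:
{"name": "step_arm", "arguments": {"steps": [0,0,-0.0027,0,0,0,0,0,0,-0.0027,0.01,0,0,0,0,0,-0.0027,0.02,0,0,0,0,0,-0.0027,0.03,0,0,0,0,0,-0.0027,0.04,0,0,0,0,0,-0.0027,0.045,0,0,0]}}

```text
time_s: 10.4
position: [0.542, -0.0428, 0.133]
tool_rot: [[-0.999, -0.051, -0.001], [-0.051, 0.999, 0.0], [0.0, 0.0, -1.0]]
ft_force: [0.5, 0.1, -1.2]
grip_width: 0.0098
```

```bash
python3 -c "
from h import *
st()"
```

```text
t 10.4 pos [542.  -42.8 133. ] yaw -177.07 tilt [-0.0005  0.0002] F [ 0.5  0.1 -1.2] T [ 0.006  0.007 -0.043] w 9.8 q [ -17.    27.6   85.5    0.    66.9 -109.9]
```

In cleanly, about 6.7 mm deep with no side load. Next, through the pins.

Request:
{"name": "step_arm", "arguments": {"steps": [0,0,0,0.008,0,0,0,0,0,0,0.014,0,0,0,0,0,0,0.02,0,0,0,0,0,0,0.026,0,0,0]}}

```text
time_s: 10.8
position: [0.5425, -0.0429, 0.1263]
tool_rot: [[-0.999, -0.051, 0.002], [-0.051, 0.999, -0.0], [-0.002, -0.001, -1.0]]
ft_force: [-0.9, 1.4, 8.1]
grip_width: 0.0093
```

```bash
python3 -c "
from h import *
st()"
```

```text
t 10.8 pos [542.5 -42.9 126.3] yaw -177.07 tilt [ 0.0016 -0.0005] F [-0.9  1.4  8.1] T [ 0.06   0.176 -0.025] w 9.3 q [ -17.    28.1   86.     0.    65.8 -109.9]
```

Request:
{"name": "step_arm", "arguments": {"steps": [0,0,0,0.008,0,0,0,0,0,0,0.016,0,0,0,0,0,0,0.024,0,0,0,0,0,0,0.03,0,0,0]}}

```text
time_s: 11.2
position: [0.5418, -0.0429, 0.116]
tool_rot: [[-0.999, -0.051, -0.001], [-0.051, 0.999, 0.0], [0.001, 0.0, -1.0]]
ft_force: [-0.2, -0.8, -0.7]
grip_width: 0.0094
```

```bash
python3 -c "
from h import *
st()
im,d=imaging.get_image('wrist'); np.savez('w10.npz',im=im,d=d);cv2.imwrite('pics/w10.png',im)"
```

```text
t 11.2 pos [541.8 -42.9 116. ] yaw -177.08 tilt [-0.0012  0.0002] F [-0.2 -0.8 -0.7] T [0.013 0.066 0.043] w 9.4 q [ -17.    28.8   86.7   -0.    64.5 -109.9]
```

View pics/w10.png

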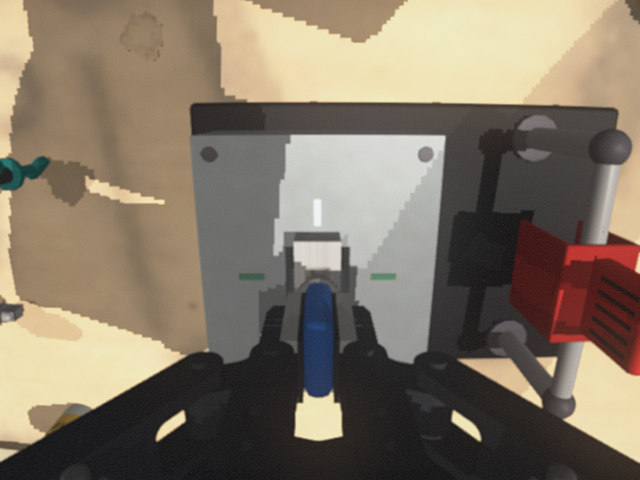

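The key is past the pins with force back to zero, and the collar (318,285) is nearing the boss. Pressing home until the collar seats.

Request:
{"name": "step_arm", "arguments": {"steps": [0,0,0,0.008,0,0,0,0,0,0,0.014,0,0,0,0,0,0,0.018,0,0,0,0,0,0,0.018,0,0,0]}}

```text
time_s: 11.65
position: [0.5421, -0.0429, 0.111]
tool_rot: [[-0.999, -0.051, -0.0], [-0.051, 0.999, -0.0], [0.0, -0.0, -1.0]]
ft_force: [0.1, -1.6, -1.7]
grip_width: 0.0093
```

```bash
python3 -c "
from h import *
st()"
```

```text
t 11.65 pos [542.1 -42.9 111. ] yaw -177.07 tilt [-0.0002 -0.0002] F [ 0.1 -1.6 -1.7] T [-0.341 -0.036 -0.008] w 9.3 q [ -17.    29.2   87.1   -0.    63.8 -109.9]
```

Request:
{"name": "step_arm", "arguments": {"steps": [0,0,0,0.004,0,0,0,0,0,0,0.007,0,0,0,0,0,0,0.01,0,0,0,0,0,0,0.01,0,0,0]}}

```text
time_s: 12.05
position: [0.5423, -0.043, 0.1106]
tool_rot: [[-0.999, -0.051, 0.002], [-0.051, 0.999, -0.001], [-0.002, -0.001, -1.0]]
ft_force: [-8.0, 0.0, 21.7]
grip_width: 0.0092
```

```bash
python3 -c "
from h import *
st()
im,d=imaging.get_image('side');cv2.imwrite('pics/side11.png',cv2.resize(im[170:290,270:430],(800,600),interpolation=cv2.INTER_CUBIC))
c=cal('wrist');im,d=imaging.get_image('wrist');np.savez('w11.npz',im=im,d=d);cv2.imwrite('pics/w11.png',cv2.resize(im[200:320,240:400],(800,600),interpolation=cv2.INTER_CUBIC))
P=cloud('wrist',d,c)*1000;print(P[268:300:3,300:340:4,2].round())
"
```

```text
t 12.05 pos [542.3 -43.  110.6] yaw -177.06 tilt [ 0.002  -0.0011] F [-8.   0.  21.7] T [-0.071  1.337 -0.03 ] w 9.2 q [ -17.    29.2   87.1   -0.    63.5 -109.9]
[[ 76.  76.  76.  77.  76.  77.  76.  77.  76.  77.]
 [ 76.  77.  76.  76.  77.  77.  77.  76.  76.  76.]
 [ 77.  77.  74.  16.  60.  61.  58.  75.  77.  76.]
 [ 76.  76.  76.  76.  78.  78.  78.  76.  77.  76.]
 [ 76.  77.  79.  80.  82.  80.  81.  79.  77.  77.]
 [ 77.  78.  80.  81.  97.  97.  80.  80.  80.  76.]
 [ 78.  80.  81.  98. 100. 100.  99.  97.  81.  78.]
 [ 81.  81. 100. 100. 103. 102. 101. 100.  80.  80.]
 [ 80.  81. 102. 103. 104. 104. 103. 102.  80.  80.]
 [101. 100. 105. 106. 107. 107. 106. 105. 101. 101.]
 [104. 103. 107. 109. 110. 109. 109. 107. 104. 104.]]
```

View pics/w11.png

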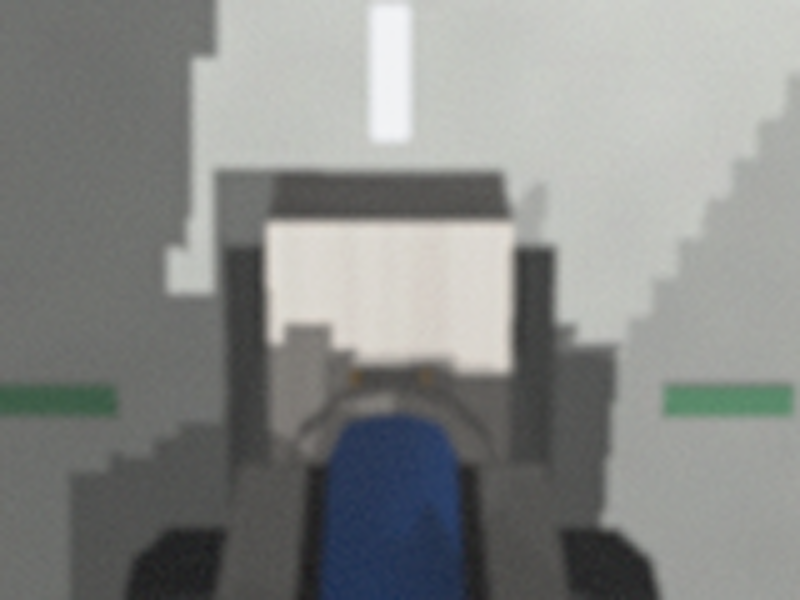

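View pics/side11.png

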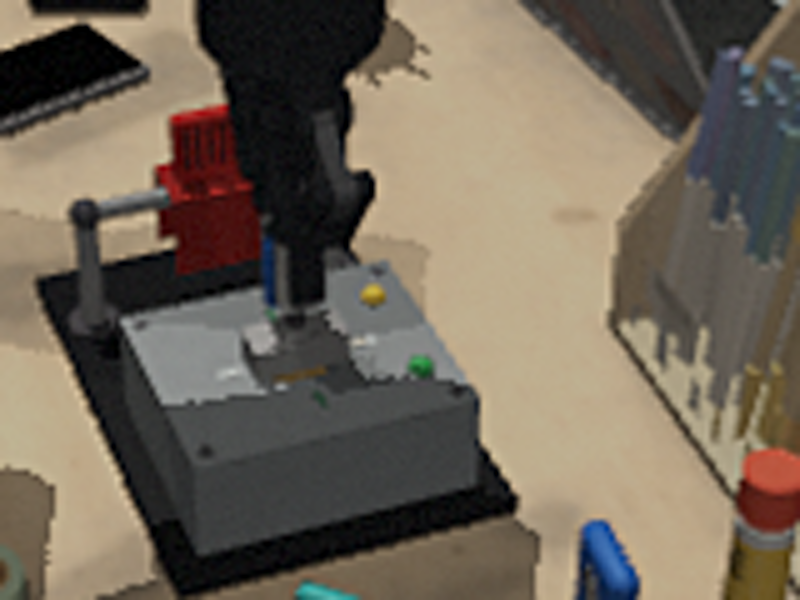

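The collar is on the boss: it reads 79–80 mm and there is a 21.7 N reaction, so the key is fully home. I'll ease the push a little and turn clockwise.

Request:
{"name": "step_arm", "arguments": {"steps": [0,0,0,-0.004,0,0,0,0,0,0,-0.004,0,0,0.12,0,0,0,-0.004,0,0,0.24,0,0,-0.0005,-0.004,0,0,0.36,0,0,-0.0005,-0.004,0,0,0.48,0,0,-0.001,-0.004,0,0,0.6,0,0.0005,-0.001,-0.004,0,0,0.73,0,0.0005,-0.0012,-0.004,0,0,0.86,0,0.0005,-0.0012,-0.004,0,0,1]}}

```text
time_s: 13.05
position: [0.5424, -0.0434, 0.1107]
tool_rot: [[-0.74, 0.673, 0.002], [0.673, 0.74, -0.001], [-0.002, 0.001, -1.0]]
ft_force: [-2.3, -0.9, 9.4]
grip_width: 0.0094
```

```bash
python3 -c "
from h import *
st()
im,d=imaging.get_image('wrist');cv2.imwrite('pics/w12.png',im)
"
```

```text
t 13.05 pos [542.4 -43.4 110.7] yaw 137.7 tilt [ 0.0021 -0.0009] F [-2.3 -0.9  9.4] T [-0.152  0.387  0.054] w 9.4 q [-17.   29.2  87.1  -0.   63.6 -64.7]
```

View pics/w12.png

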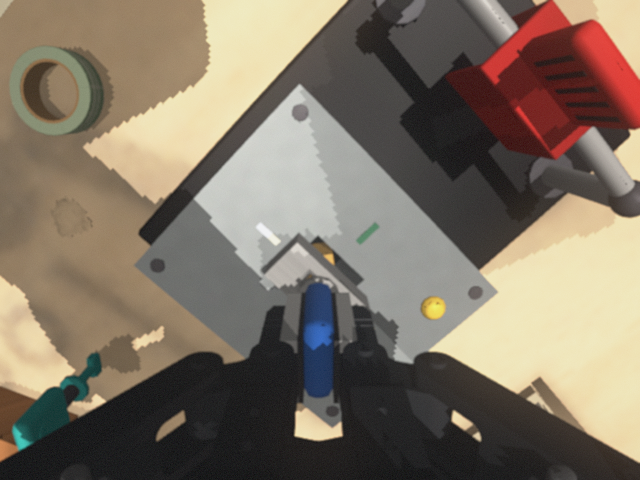

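The key head (318,335) stays aligned with the jaws after the 45° turn, and the spring torque is ~0.05 Nm. Continuing.

Request:
{"name": "step_arm", "arguments": {"steps": [0,0,0,0,0,0,0.12,0,0,0,0,0,0,0.24,0,0,-0.0005,0,0,0,0.36,0,0,-0.0005,0,0,0,0.48,0,0,-0.001,0,0,0,0.6,0,0.0005,-0.001,0,0,0,0.73,0,0.0005,-0.0012,0,0,0,0.86,0,0.0005,-0.0012,0,0,0,1]}}

```text
time_s: 13.9
position: [0.5422, -0.0435, 0.1107]
tool_rot: [[-0.047, 0.999, 0.002], [0.999, 0.047, -0.001], [-0.001, 0.002, -1.0]]
ft_force: [-1.9, -1.4, 9.5]
grip_width: 0.0091
```

```bash
python3 -c "
from h import *
st()
im,d=imaging.get_image('wrist');cv2.imwrite('pics/w13.png',im)
"
```

```text
t 13.9 pos [542.2 -43.5 110.7] yaw 92.7 tilt [ 0.0023 -0.0008] F [-1.9 -1.4  9.5] T [-0.12   0.332  0.198] w 9.1 q [-17.1  29.2  87.2  -0.   63.5 -19.8]
```

View pics/w13.png

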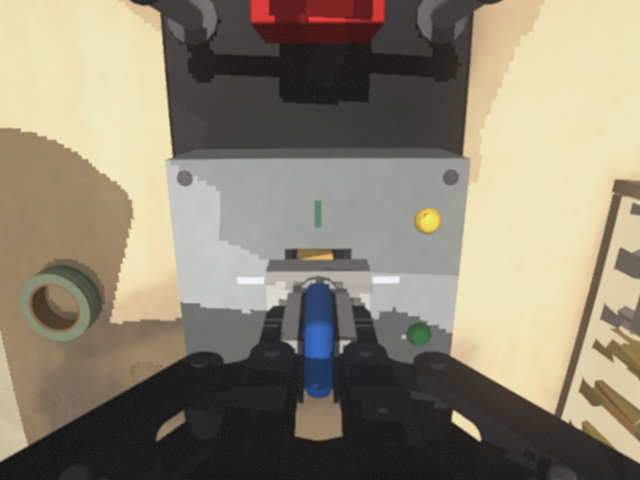

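At 90° commanded, the key (318,335) lines up with the green mark (318,213). I'll go past it to take up the lag, watching the torque.

Request:
{"name": "step_arm", "arguments": {"steps": [0,0,0,0,0,0,0.07,0,0,0,0,0,0,0.14,0,0,0,0,0,0,0.14]}}

```text
time_s: 14.25
position: [0.5422, -0.0435, 0.1107]
tool_rot: [[0.06, 0.998, 0.002], [0.998, -0.06, -0.001], [-0.001, 0.002, -1.0]]
ft_force: [-1.5, -0.5, 8.5]
grip_width: 0.0091
```

```bash
python3 -c "
from h import *
st()"
```

```text
t 14.25 pos [542.2 -43.5 110.7] yaw 86.56 tilt [ 0.0022 -0.0008] F [-1.5 -0.5  8.5] T [-0.081  0.335  0.12 ] w 9.1 q [-17.1  29.2  87.2  -0.   63.5 -13.6]
```

Request:
{"name": "step_arm", "arguments": {"steps": [0,0,0,0,0,0,0.06,0,0,0,0,0,0,0.12,0,0,0,0,0,0,0.12]}}

```text
time_s: 14.55
position: [0.5421, -0.0435, 0.1107]
tool_rot: [[0.153, 0.988, 0.002], [0.988, -0.153, -0.001], [-0.0, 0.002, -1.0]]
ft_force: [-1.0, 0.3, 9.8]
grip_width: 0.0093
```

```bash
python3 -c "
from h import *
st()"
```

```text
t 14.55 pos [542.1 -43.5 110.7] yaw 81.18 tilt [ 0.0022 -0.0008] F [-1.   0.3  9.8] T [-0.109  0.366  0.218] w 9.3 q [-17.1  29.2  87.2  -0.   63.5  -8.2]
```

Request:
{"name": "step_arm", "arguments": {"steps": [0,0,0,0,0,0,0.05,0,0,0,0,0,0,0.05]}}

```text
time_s: 14.75
position: [0.5421, -0.0435, 0.1107]
tool_rot: [[0.191, 0.981, 0.002], [0.981, -0.191, -0.001], [-0.0, 0.002, -1.0]]
ft_force: [-1.5, -0.6, 8.6]
grip_width: 0.0091
```

```bash
python3 -c "
from h import *
for i in range(3): st(); im,d=imaging.get_image('wrist')
c=cal('wrist')
cv2.imwrite('pics/w14.png',cv2.resize(im[200:410,180:460],(800,600),interpolation=cv2.INTER_CUBIC))
P=cloud('wrist',d,c);Z=P[...,2]
h=cv2.cvtColor(im,cv2.COLOR_BGR2HSV); blue=(h[...,0]>100)&(h[...,0]<130)&(h[...,1]>130)&(d>0)&(d<.25)
blue[:,:290]=0;blue[:,350:]=0;blue[:260]=0;blue[405:]=0
rect(P,blue&(Z>.12),'head')
for t in ['scene','side']:
  im,d=imaging.get_image(t); cv2.imwrite('pics/%s14.png'%t,im)
"
```

```text
t 14.75 pos [542.1 -43.5 110.7] yaw 78.96 tilt [ 0.0022 -0.0009] F [-1.5 -0.6  8.6] T [-0.067  0.335  0.325] w 9.1 q [-17.1  29.2  87.2  -0.   63.5  -6. ]
t 14.8 pos [542.1 -43.5 110.7] yaw 79.01 tilt [ 0.0022 -0.0008] F [-2.3  0.6  9.1] T [-0.074  0.342  0.32 ] w 9.2 q [-17.1  29.2  87.2  -0.   63.5  -6.1]
t 14.85 pos [542.1 -43.5 110.7] yaw 79.02 tilt [ 0.0022 -0.0008] F [-2.4 -0.2 10.3] T [-0.058  0.33   0.258] w 9.1 q [-17.1  29.2  87.2  -0.   63.5  -6.1]
head 2301 c [541.4 -41.7] wh [26.7  9.1] a 79.25 z [122.7 127.3 128.7] mean [541.8 -39.7 126.9]
```

View pics/w14.png

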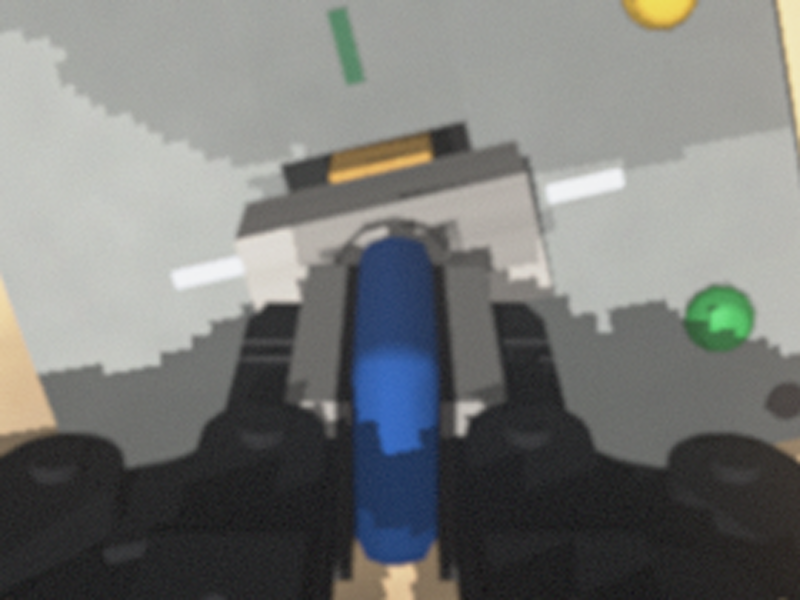

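View pics/scene14.png

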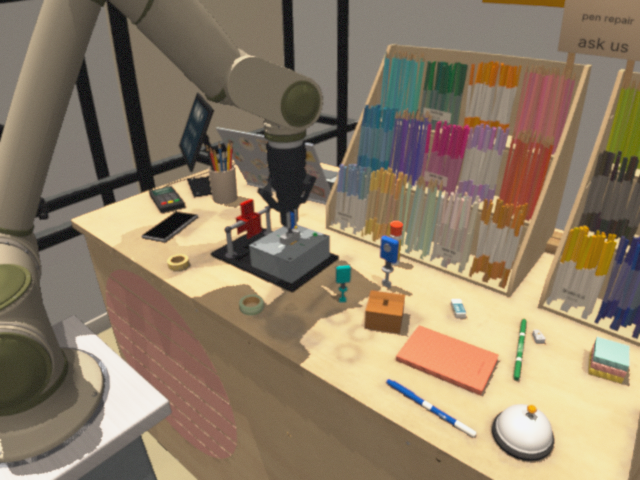

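The key still lies straight in the jaws, turned about 104° against the lock's rest direction. Torque is rising to ~0.3 Nm, which suggests it's at the stop. One small extra turn will confirm it.

Request:
{"name": "step_arm", "arguments": {"steps": [0,0,0,0,0,0,0.06,0,0,0,0,0,0,0.06,0,0,0,0,0,0,0.06]}}

```text
time_s: 15.3
position: [0.5421, -0.0433, 0.1107]
tool_rot: [[0.237, 0.972, 0.002], [0.972, -0.237, -0.0], [0.0, 0.002, -1.0]]
ft_force: [-0.9, 0.1, 10.1]
grip_width: 0.0091
```

```bash
python3 -c "
from h import *
for i in range(4): st(); im,d=imaging.get_image('wrist')
cv2.imwrite('pics/w15.png',cv2.resize(im[200:410,180:460],(800,600),interpolation=cv2.INTER_CUBIC))
c=cal('wrist');P=cloud('wrist',d,c);Z=P[...,2]
h=cv2.cvtColor(im,cv2.COLOR_BGR2HSV); blue=(h[...,0]>100)&(h[...,0]<130)&(h[...,1]>130)&(d>0)&(d<.25)
blue[:,:290]=0;blue[:,350:]=0;blue[:260]=0;blue[405:]=0
rect(P,blue&(Z>.12),'head')
"
```

```text
t 15.3 pos [542.1 -43.3 110.7] yaw 76.32 tilt [ 0.0022 -0.0005] F [-0.9  0.1 10.1] T [0.156 0.319 0.353] w 9.1 q [-17.1  29.2  87.2   0.   63.5  -3.4]
t 15.35 pos [542.1 -43.3 110.7] yaw 76.32 tilt [ 0.0021 -0.0004] F [-1.7 -0.4  9.9] T [0.136 0.372 0.322] w 9.3 q [-17.1  29.2  87.2   0.   63.5  -3.4]
t 15.4 pos [542.1 -43.3 110.7] yaw 76.32 tilt [ 0.0022 -0.0004] F [-1.2 -0.3  9.3] T [0.131 0.316 0.303] w 9.0 q [-17.1  29.2  87.2   0.   63.5  -3.4]
t 15.45 pos [542.1 -43.3 110.7] yaw 76.32 tilt [ 0.0021 -0.0004] F [-1.6  1.   9.5] T [0.159 0.302 0.368] w 8.8 q [-17.1  29.2  87.2   0.   63.5  -3.4]
head 2296 c [541.4 -41.9] wh [27.4  9.1] a 76.43 z [122.8 127.3 128.7] mean [541.9 -39.7 126.9]
```

View pics/w15.png

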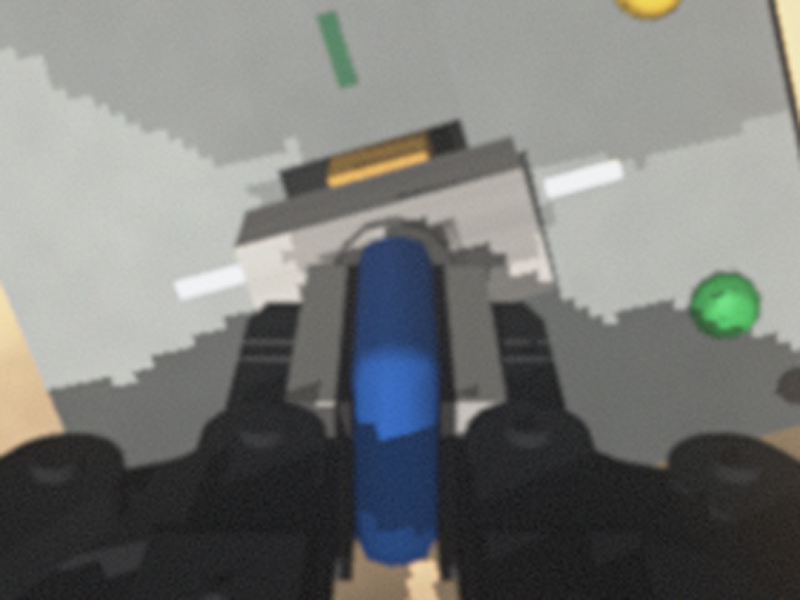

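```bash
python3 -c "
from h import *
im,d=imaging.get_image('side');cv2.imwrite('pics/side16.png',cv2.resize(im[150:390,230:550],(800,600)))
st()"
```

```text
t 15.55 pos [542.1 -43.3 110.7] yaw 76.32 tilt [ 0.0022 -0.0004] F [-1.   0.3 10.1] T [0.153 0.328 0.284] w 9.2 q [-17.   29.2  87.2   0.   63.5  -3.4]
```

View pics/side16.png

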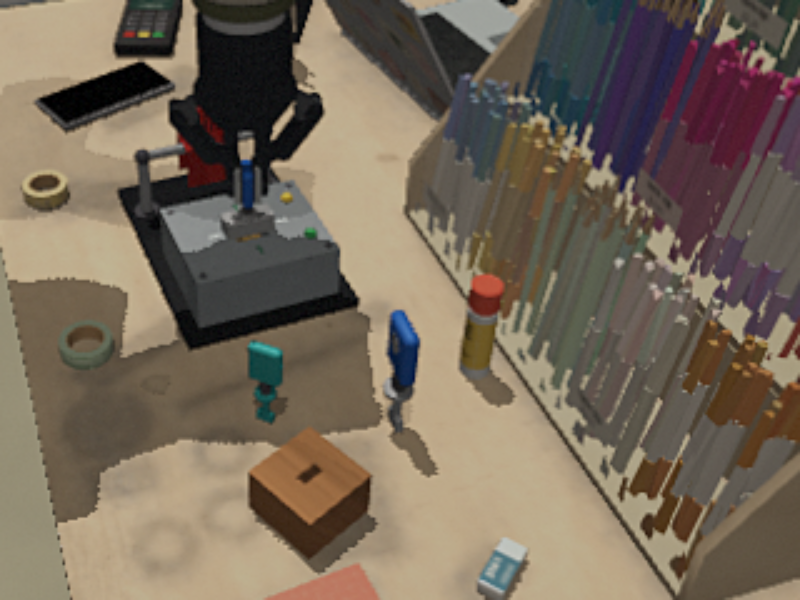

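The side view shows the key gripped and turned in the lock (245,185), the cover on the bar (205,140), the block empty and the bystanders untouched. Handing in.

```bash
python3 -c "
from h import *
close_job()"
```

```text
the job is handed in; nothing more can be done
```

I hung the red cover astride the parking bar and took the small blue key from the wooden block. I pushed it past the sticky pins until it was fully home, turned it clockwise, and handed in at about 15.6 s still gripping it at 60 N.

- **Cover:** measured after release, its plate top was at about 83 mm and its fin top at about 118 mm, centred on the bar within about 1 mm.
- **Key depth:** the collar was on the boss (its top read 79–80 mm), and the push reaction was 21.7 N, eased to about 10 N before turning. The pins took about 8 N to pass.
- **Turn:** the gripper turned about 106.5°, and the key head was still in line with the jaws. The resisting torque rose to about 0.3 Nm, more than the 0.10 Nm the spring can give.
- **Not directly confirmed:** I could not read the plug angle. That it is at the stop is inferred from that torque and from turning past the stated 0.2 rad lag.
- **Disagreements:** the wrist camera read about 1.3 mm high and 0.7 mm off in y. I allowed for the y offset when lining up the key and relied on contact force for the seating heights.
- **Other things:** nothing else on the counter looked disturbed in the last side view.

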